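# Pack the spot-repair caddy with the tints, tin and marker of the job

## Robot

A 6-joint arm with a two-finger parallel gripper is mounted at the origin on a cart in front of the work surface, level with it; the furniture and walls round the work are solid. World frame = base frame: x ahead of the robot, y to its left, z up, the work surface at z = 0. Lengths are in m, angles in rad, forces in N, time in s.
With the tool pointing down it reaches from about 0.25 to 0.725 m from the base axis. Payload 4 kg.
Tool frame: the origin (TCP) lies on the centre line of the jaws, within the pads' length; the fingertips stand 14 mm ahead of it and the grasp point (between the pads) lies 5 mm behind it; z points along the fingers, x is the direction in which the jaws open and shut, and the axes are right-handed (so a half turn about z gives the same grasp; the last joint's range is limited). The gripper opens to 85 mm and grips with 20 to 120 N. Pads are 22 mm wide; open, the fingers measure 114 mm over their backs; the gripper's body (76 mm by 85 mm) begins 54 mm behind the grasp point. The pads swing forward as they close: fully open they stand 13 mm farther back than shut.
Start: joints at [-1.263, 0.241, 0.005, 1.335, 0, 1.571], TCP at [0.151, -0.477, 0.245] pointing down, gripper open.
Joint ranges: [-2.72, 2.72], [-1.05, 1.87], [-1.09, 1.28], [-1.99, 2.15], [-1.42, 1.44], [-3.14, 3.14]. Speed limits (rad/s): [2.79, 2.79, 3.14, 3.14, 3.14, 3.14].

## Interface

Orientations are given as a unit quaternion [x, y, z, w].
In Python, from workcell import get_obs, optics, ticket gives the robot as it stands.
- The arm moves only by the shell command python3 -m inch 'ROWS'. ROWS is JSON, a list that holds one entry, the list of rows, each a list of 5 numbers: the finger opening in cm, from 0 to 8.54, then the shift along the tool's x, y, z in cm, then the turn about the tool's z in degrees. In form: [[[fingers, dx, dy, dz, roll], ...]]. A call has exactly 5 rows; each row is the pose to reach, as a shift and turn from the pose measured when the call began, along the tool's axes at that moment; what a row does not reach only later rows make up. A row lasts 1/8 s, in which the tool goes at most 62.5 mm and 10.7 degrees, less where a joint would pass 70% of its speed; a pose out of reach is approached as far as the arm can. A call with a gripper value outside its range is refused whole. The fingers move at their own pace and stop on an object; the grip force is fixed at half the most. Time passes only in rows, so rows that repeat a pose let the fingers close, or fill a call up. It gives the time, the measured TCP pose, the force and the opening at its end, in the units of the state.
- get_obs(): the state, without advancing time (a new reading comes with each control period).
- optics.camera(name): name is "side" or "top"; returns (picture, depth): 400x640x3 uint8, red, green, blue; 400x640 float32, m along the optical axis (not along the pixel's ray), 0 where there is no reading.
- optics.camera_info(name): a dict with "vfov" (degrees; the focal length in pixels is half the picture's height over the tangent of half this angle, whatever the lens; pixels are square), "cx", "cy" (the principal point, pixels), "R" (3x3) and "t" (3): a world point X has camera coordinates R X + t. Camera axes: x right, y down, z forward; pixel columns grow to the right and rows downward; lengths in m; the calibration is good to about 2 mm. A picture is of the moment at which its call begins. camera_info takes no time and is no camera call.
- ticket.job_done(): hands the job in, once; it reports no verdict.
The state is a dict: "clock": time; "joint_pos": joint angles; "joint_vel": joint speeds; "tau": joint torques, N m; "eef_pos": TCP position; "tool_rot": TCP orientation; "ft_force": force on the tool from outside, world axes, zero at the start; "ft_torque": the same for the moment, N m; "grip_width": finger opening in m.
Only numpy, scipy, OpenCV 4.12 (cv2) and the standard library are available. Lean on these libraries where they do the work, as an engineer would, in place of code of your own. Each camera call takes 0.05 s, during which the arm holds its last target.

## Task

Pack the black caddy for the red spot-repair job: stand the two purple-capped tint bottles in the two wells of the bottle rack, stand the red-labelled tin in the tin holder's pocket, and lay the red-capped marker centrally in both notches of the pen cradle, everything fully seated. The dark-capped bottle, the grey-labelled tin and the black-capped marker are not for this job: leave them where they are. Set things down rather than dropping or tipping them.

Things in the scene. Friction and masses are not known exactly. Their poses are not given: they have to be found in the camera images.
- purple_bottle_1: One of two alike purple-capped bottles: white plastic tint bottle, 95 mm tall, round body 48 mm in diameter up to about 60 mm, then a shoulder to its ribbed purple screw cap, 30 mm in diameter, from 75 to 95 mm height. Origin at the centre of its underside, z up its axis. 0.11 kg. Can be taken by the cap or by the body.
- purple_bottle_2: The other of the two alike purple-capped bottles: white plastic tint bottle, 95 mm tall, round body 48 mm in diameter up to about 60 mm, then a shoulder to its ribbed purple screw cap, 30 mm in diameter, from 75 to 95 mm height. Origin at the centre of its underside, z up its axis. 0.11 kg. Can be taken by the cap or by the body.
- dark_bottle: Look-alike that stays where it is: white plastic tint bottle, 95 mm tall, round body 48 mm in diameter up to about 60 mm, then a shoulder to its ribbed dark navy, almost black screw cap, 30 mm in diameter, from 75 to 95 mm height. Origin at the centre of its underside, z up its axis. 0.11 kg. Can be taken by the cap or by the body.
- red_tin: Small round paint tin with red label panels, 69 mm in diameter, 82 mm tall, straight-sided, metal lid. Origin at the centre of its underside, z up its axis. 0.36 kg. Taken round the body.
- grey_tin: Look-alike that stays where it is: the same kind of tin with dark grey label panels, 68 mm in diameter, 82 mm tall. Origin at the centre of its underside.
- red_pen: Marker pen lying flat: white barrel, red cap, 137 mm long (its y axis), 12 mm wide, 13 mm high, 0.014 kg. Origin midway along it at the underside, z up. Take it near the middle, across its width.
- black_pen: Look-alike that stays where it is. Marker pen lying flat: white barrel, black cap, 137 mm long (its y axis), 12 mm wide, 13 mm high, 0.014 kg. Origin midway along it at the underside, z up. 
- bottle_rack: Grey plastic insert, 136 mm (x) by 94 mm (y), fixed in one of three bays, 100 mm apart along y, of the black caddy (148 x 312 mm, rim 32 mm over the bench); the bay varies. Origin: centre of the underside, 4 mm over the bench, z up. Two round wells, 60 mm wide, at x = +33 and -33 mm; floors at z = 8 mm, block top at z = 38 mm.
- tin_holder: Grey plastic insert, 136 mm (x) by 94 mm (y), fixed in one of three bays, 100 mm apart along y, of the black caddy (148 x 312 mm, rim 32 mm over the bench); the bay varies. Origin: centre of the underside, 4 mm over the bench, z up. Fingers have most room along x. One round pocket at its centre, 82 mm wide; floor at z = 6 mm, block top at z = 30 mm.
- pen_cradle: Grey plastic insert, 136 mm (x) by 94 mm (y), fixed in one of three bays, 100 mm apart along y, of the black caddy (148 x 312 mm, rim 32 mm over the bench); the bay varies. Origin: centre of the underside, 4 mm over the bench, z up. Pen cradle: two saddles at x = +42 and -42 mm, 16 mm thick, each with a notch 28 mm wide, floor at z = 38 mm, cheeks to z = 48 mm; a pen lies in both along x.
Mind the look-alikes: they are no part of the job. Leave any turquoise look-alike of the purple_bottle_2 alone.

How it is judged:
By the outcome, as a careful person would: the job done as asked, in the order asked, and still so for the second after the job is handed in, with the robot touching nothing.
It also fails if it takes over 96 s, if anything falls off the work surface, if the arm or the gripper's body presses on something with over 40 N, if the wrist force passes 120 N, or if a joint passes its speed limit or range.

## Working session

There is one attempt and no reset: what is moved stays moved. The work goes in short steps, Python scripts to look and compute and a shell command to move; the robot and the scene stay as the last step left them, time stands still between calls to the robot, and variables do not carry over. Pictures are saved under pics/ and viewed, and the job is handed in when it is done.

```bash
ls; mkdir -p pics; python3 - <<'E'
from workcell import get_obs, optics
import cv2
o=get_obs();print(o)
for n in("top","side"):
    p,d=optics.camera(n);cv2.imwrite(f"pics/{n}0.png",p[:,:,::-1]);import numpy as np;np.savez(f"{n}0.npz",p=p,d=d);print(n,optics.camera_info(n))
E
```

```text
pics
{'clock': 0.0, 'joint_pos': array([-1.26300115e+00,  2.41418268e-01,  3.70217633e-03,  1.33521507e+00,
        1.20333291e-05,  1.57079715e+00]), 'joint_vel': array([-2.56710920e-04, -3.64087828e-04, -1.31773986e-03,  9.05719087e-05,
       -5.99385111e-04,  1.49482366e-04]), 'tau': array([ 1.12432721e-03, -3.72315645e+01,  2.52410477e+01,  1.70006684e-02,
        2.88040937e-04,  9.49187267e-06]), 'eef_pos': array([ 0.15129472, -0.47591048,  0.24440189]), 'tool_rot': array([ 8.07141835e-01, -5.90356603e-01, -8.58005164e-04, -6.35012045e-04]), 'ft_force': array([ 0.85503609, -0.21523469, -0.00561187]), 'ft_torque': array([-0.00983482, -0.03838542, -0.06850599]), 'grip_width': 0.08510974233209297}
top {'vfov': 43.387844210398356, 'cx': 321.1325277003978, 'cy': 203.57169384471115, 'R': array([[-0.00869989, -0.99989422, -0.01165566],
       [-0.9872001 ,  0.01044457, -0.15914422],
       [ 0.15924912,  0.01012194, -0.98718654]]), 't': array([0.01280889, 0.49439989, 1.1891607 ])}
side {'vfov': 57.57137815569358, 'cx': 322.69166707989257, 'cy': 202.69832623080256, 'R': array([[-0.95393939, -0.29994284,  0.00582464],
       [-0.16165666,  0.49758409, -0.85221898],
       [ 0.25271873, -0.81390685, -0.52315283]]), 't': array([0.47365364, 0.11406628, 0.9272704 ])}
```

View pics/top0.png

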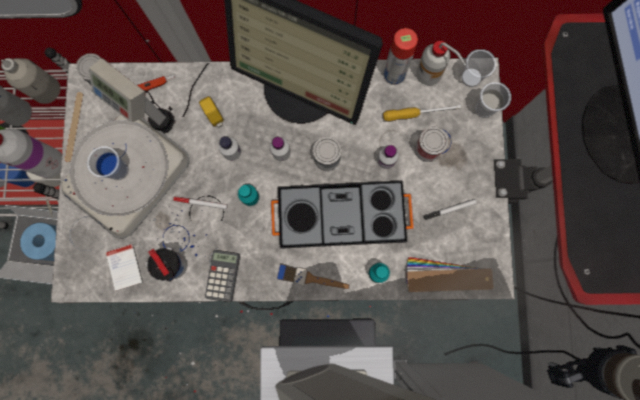

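View pics/side0.png

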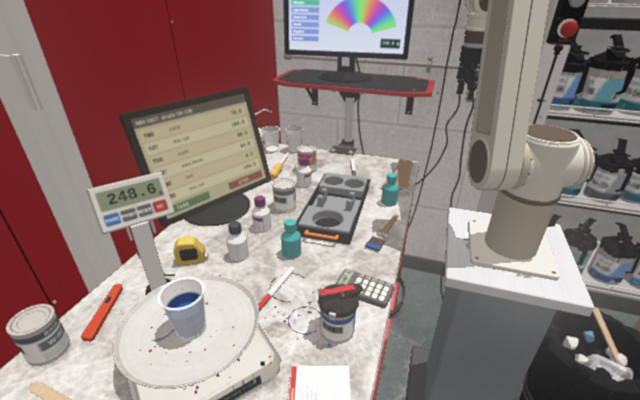

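```bash
cat > h.py <<'E'
import numpy as np, cv2
from workcell import get_obs, optics
def K(n):
    i=optics.camera_info(n); f=200/np.tan(np.radians(i["vfov"]/2)); return f,i["cx"],i["cy"],np.array(i["R"]),np.array(i["t"])
def ray(n,u,v,z):
    f,cx,cy,R,t=K(n); d=R.T@np.array([(u-cx)/f,(v-cy)/f,1]); c=-R.T@t; return c+d*(z-c[2])/d[2]
def proj(n,X):
    f,cx,cy,R,t=K(n); c=R@np.array(X)+t; return f*c[0]/c[2]+cx, f*c[1]/c[2]+cy
def pts(n,d):
    f,cx,cy,R,t=K(n); v,u=np.mgrid[:400,:640]; P=np.stack([(u-cx)/f*d,(v-cy)/f*d,d],-1)
    return (P-t)@R
E
python3 - <<'E'
from h import *
p=np.load("top0.npz");im=p['p'][:,:,::-1];c=im[60:310,150:510]
c=im[120:260,160:490];cv2.imwrite("pics/crop0.png",cv2.resize(c,None,fx=2.4,fy=2.4,interpolation=cv2.INTER_CUBIC))
P=pts("top",p['d'])
for n,u,v in[("dark",228,141),("pA",279,143),("pB",389,155),("tinA",326,151),("tinB",433,143),("redpen",200,203),("blkpen",455,208),("block",380,198),("pocket",301,215),("cradle",341,215),("corner",280,185)]:
    print(n,P[v,u].round(4))
q=np.load("side0.npz")['p'][:,:,::-1][130:310,150:420]
cv2.imwrite("pics/crop1.png",cv2.resize(q,None,fx=2.9,fy=2.9,interpolation=cv2.INTER_CUBIC))
E
```

```text
dark [0.6395 0.2286 0.0938]
pA [0.6326 0.1065 0.0953]
pB [ 0.6008 -0.1544  0.0931]
tinA [ 0.6168 -0.0052  0.0766]
tinB [ 0.6341 -0.2637  0.0747]
redpen [0.5034 0.3118 0.0131]
blkpen [ 0.4846 -0.3252  0.0101]
block [ 0.5113 -0.1389  0.0134]
pocket [0.4709 0.0588 0.0102]
cradle [ 0.4692 -0.0408  0.0148]
corner [ 0.5509  0.1131 -0.0052]
```

View pics/crop0.png

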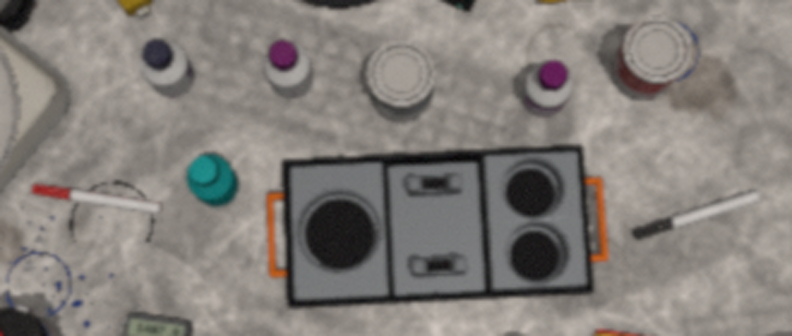

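View pics/crop1.png

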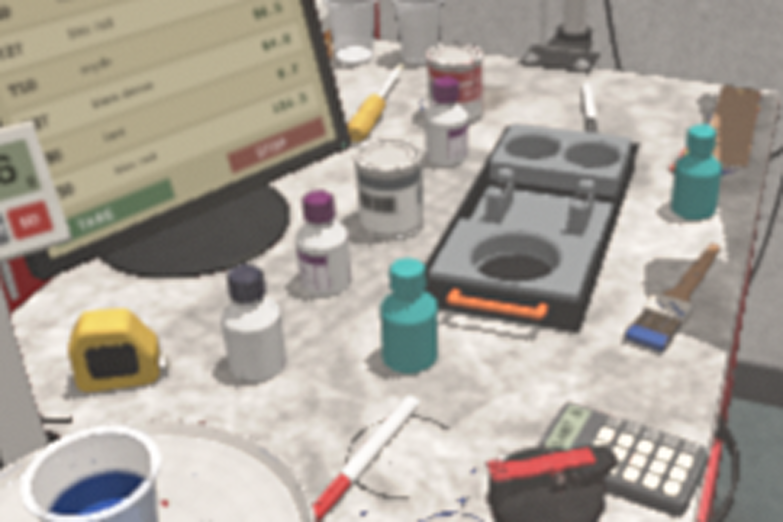

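The scene shows these candidates in the top view:
- **Bottles:** purple caps at (279,143) and (389,151). The dark cap at (226,142) and the turquoise bottles at (248,194) and (379,271) are look-alikes.
- **Tins:** red at (433,143). The tin at (326,151) is the grey one.
- **Pens:** red cap at (190,201). The black-capped pen is at (440,210).
- **Caddy bays, left to right:** tin holder (301,215), pen cradle (341,215), bottle rack (381,212).

Next I'll measure them.

```bash
cat > meas.py <<'E'
from h import *
T=np.load("top0.npz");S=np.load("side0.npz")
def comps(m,a=15):
    n,l,s,c=cv2.connectedComponentsWithStats(m.astype(np.uint8)); return [(c[i].round(1),s[i,4],l==i) for i in range(1,n) if s[i,4]>=a]
for nm,D in(("top",T),("side",S)):
    hsv=cv2.cvtColor(D['p'],cv2.COLOR_RGB2HSV);P=pts(nm,D['d'])
    m=(hsv[...,0]>138)&(hsv[...,0]<168)&(hsv[...,1]>100)&(hsv[...,2]<180)
    for c,a,l in comps(m):
        q=P[l]; k=q[(q[:,2]>0.089)&(q[:,2]<.12)]
        print(nm,"purple",c,a,"topmean",k.mean(0).round(4) if len(k) else None,len(k), "mid-range",((k.max(0)+k.min(0))/2).round(4) if len(k) else None, "rayz.085",ray(nm,*c,.085).round(4))
# tins by depth
P=pts("top",T['d'])
for n,g in(("tinRed",(.634,-.264)),("tinGrey",(.617,-.005)),):
    m=(np.hypot(P[...,0]-g[0],P[...,1]-g[1])<.05)&(P[...,2]>.07)&(P[...,2]<.1)
    for c,a,l in comps(m,100):
        q=P[l];pp=np.argwhere(l)[:,::-1].astype(np.float32); (u,v),ax,an=cv2.fitEllipse(cv2.convexHull(pp)); print(n,c,a,"mean",q.mean(0).round(4),"ext",np.ptp(q,axis=0).round(3),"ell",(u,v),ax,"ray.082",ray("top",u,v,.082).round(4), "max z",q[:,2].max())
# obstacles: highest near purple A
for n,g in(("pA",(.633,.107)),("pB",(.6,-.154)),("red",(.634,-.264))):
    for r in(.06,.09,.12):
        d=np.hypot(P[...,0]-g[0],P[...,1]-g[1]);m=(d<r)&(d>.045)&(P[...,2]>.05)&(P[...,2]<1)
        print(n,r,m.sum(),P[m].max(0).round(3) if m.any() else "", P[m].min(0).round(3) if m.any() else "")
# pen
hsv=cv2.cvtColor(T['p'],cv2.COLOR_RGB2HSV)
m=((hsv[...,0]<8)|(hsv[...,0]>172))&(hsv[...,1]>110)
for c,a,l in comps(m,12):
    if 160<c[0]<240 and 180<c[1]<230: print("redcap",c,a,ray("top",*c,.008).round(4))
m=np.zeros((400,640),bool);m[190:215,165:235]=True
sub=T['p'].astype(int);
pen=m&(P[...,2]>.006)&(P[...,2]<.02); 
for c,a,l in comps(pen,15):
    q=P[l][:,:2];print("pen depth",c,a,q.mean(0).round(4),cv2.minAreaRect(q.astype(np.float32)))
w=m&(sub.min(-1)>185)
for c,a,l in comps(w,15):print("white",c,a,ray("top",*c,.012).round(4))
# caddy
m=(P[...,2]>.025)&(P[...,2]<.06)&(P[...,0]>.37)&(P[...,0]<.57)&(abs(P[...,1]+.04)<.2)
for c,a,l in comps(m,300):
    q=P[l][:,:2];print("caddy",c,a,cv2.minAreaRect(q.astype(np.float32)),cv2.boxPoints(cv2.minAreaRect(q.astype(np.float32))).round(4).tolist())
E
python3 meas.py
```

```text
top purple [277.4 142.4] 95 topmean [0.6349 0.1105 0.0949] 91 mid-range [0.6347 0.1101 0.0945] rayz.085 [0.6372 0.1114 0.085 ]
top purple [ 33.  155.9] 311 topmean None 0 mid-range None rayz.085 [0.6107 0.6998 0.085 ]
top purple [389.9 150.9] 98 topmean [ 0.6112 -0.1572  0.0952] 89 mid-range [ 0.6102 -0.1571  0.0955] rayz.085 [ 0.6129 -0.1578  0.085 ]
side purple [303.8 157.8] 19 topmean [ 0.6087 -0.1549  0.0953] 19 mid-range [ 0.6091 -0.1555  0.0952] rayz.085 [ 0.6168 -0.1763  0.085 ]
side purple [259.3 198.3] 26 topmean [0.6326 0.1165 0.0951] 26 mid-range [0.6324 0.1172 0.0951] rayz.085 [0.6409 0.1012 0.085 ]
tinRed [433.5 140.4] 636 mean [ 0.6391 -0.2639  0.0804] ext [0.067 0.069 0.021] ell (433.49481201171875, 140.3826141357422) (27.747140884399414, 28.7795467376709) ray.082 [ 0.6385 -0.2635  0.082 ] max z 0.09070154276275656
tinGrey [326.9 150.3] 626 mean [ 0.6176 -0.0075  0.0802] ext [0.066 0.067 0.018] ell (326.9892578125, 150.26406860351562) (27.972904205322266, 28.076374053955078) ray.082 [ 0.6171 -0.0076  0.082 ] max z 0.08850197371675424
pA 0.06 0  
pA 0.09 39 [0.637 0.026 0.087] [0.606 0.019 0.057]
pA 0.12 487 [0.656 0.227 0.097] [ 0.53  -0.013  0.05 ]
pB 0.06 0  
pB 0.09 66 [ 0.644 -0.231  0.086] [ 0.614 -0.242  0.05 ]
pB 0.12 432 [ 0.696 -0.034  0.091] [ 0.512 -0.273  0.05 ]
red 0.06 0  
red 0.09 11 [ 0.622 -0.176  0.061] [ 0.608 -0.182  0.051]
red 0.12 225 [ 0.635 -0.144  0.101] [ 0.589 -0.182  0.051]
redcap [181.1 199.4] 62 [0.514  0.3611 0.008 ]
pen depth [200.5 202.3] 262 [0.5056 0.3111] ((0.5054445862770081, 0.3123954236507416), (0.13470958173274994, 0.014833142049610615), 79.95761108398438)
caddy [344.  213.5] 3689 ((0.47063082456588745, -0.04754669964313507), (0.15437471866607666, 0.33700165152549744), 2.1933796405792236) [[0.3871000111103058, 0.11789999902248383], [0.39989998936653137, -0.21889999508857727], [0.5541999936103821, -0.21299999952316284], [0.5412999987602234, 0.12380000203847885]]
```

```bash
python3 - <<'E'
from h import *
T=np.load("top0.npz");P=pts("top",T['d'])
b=T['p'][175:260,265:420,::-1];cv2.imwrite("pics/caddy.png",cv2.resize(b,None,fx=5,fy=5,interpolation=cv2.INTER_CUBIC))
z=P[...,2];zz=np.clip((z[175:260,265:420])*255/.06,0,255).astype(np.uint8)
cv2.imwrite("pics/caddyz.png",cv2.resize(zz,None,fx=5,fy=5))
for n,(u,v),zt in(("w+",(381,198),.042),("w-",(383,226),.042),("pocket",(301,215),.034)):
    m=((z<zt-.01)).astype(np.uint8); m[:, :]*=1
    box=np.zeros_like(m);cv2.circle(box,(u,v),19,1,-1);m&=box
    k,l,s,c=cv2.connectedComponentsWithStats(m);i=l[v,u];pp=np.argwhere(l==i)[:,::-1].astype(np.float32)
    (eu,ev),ax,an=cv2.fitEllipse(cv2.convexHull(pp));print(n,s[i],(eu,ev),ax,ray("top",eu,ev,zt).round(4), "floor z",z[v,u])
m=(z>.045)&(z<.07)
for c,a in [(c,a) for c,a in zip(*[x for x in (lambda r:(r[3],r[2]))(cv2.connectedComponentsWithStats(m.astype(np.uint8)))])]:
    if 320<c[0]<362 and 180<c[1]<250: print("saddle",c.round(1),a,ray("top",*c,.05).round(4))
E
```

```text
w+ [370 187  24  23 438] (381.8271789550781, 198.11672973632812) (22.849851608276367, 24.02722930908203) [ 0.506  -0.1402  0.042 ] floor z 0.012841981118667436
w- [372 213  24  24 456] (383.64080810546875, 224.8026885986328) (23.76154899597168, 24.127099990844727) [ 0.4405 -0.1428  0.042 ] floor z 0.011698280517856098
pocket [285 200  33  33 839] (301.131103515625, 215.98500061035156) (32.13672637939453, 32.855831146240234) [0.4652 0.0573 0.034 ] floor z 0.010195861668837956
saddle [325.7 203. ] [     0      0    640    400 243001] [ 0.4942 -0.0032  0.05  ]
saddle [332.7 196. ] [330 193   8   7  39] [ 0.5112 -0.0204  0.05  ]
saddle [342.3 194. ] [342 193   2   3   3] [ 0.5158 -0.0438  0.05  ]
saddle [349.4 195.3] [345 192   8   7  38] [ 0.5125 -0.061   0.05  ]
saddle [340. 194.] [340 194   1   1   1] [ 0.5159 -0.0381  0.05  ]
saddle [338. 197.] [338 197   1   1   1] [ 0.5086 -0.0331  0.05  ]
saddle [341. 197.] [341 197   1   1   1] [ 0.5085 -0.0404  0.05  ]
saddle [341. 199.] [341 199   1   1   1] [ 0.5036 -0.0404  0.05  ]
saddle [347. 227.] [347 227   1   1   1] [ 0.4351 -0.0537  0.05  ]
saddle [351.5 229.6] [348 227   7   6  36] [ 0.4287 -0.0644  0.05  ]
saddle [334.6 230.5] [332 228   7   6  37] [ 0.4269 -0.024   0.05  ]
saddle [340. 231.] [340 231   1   1   1] [ 0.4256 -0.0368  0.05  ]
saddle [342.5 231. ] [342 231   2   1   2] [ 0.4256 -0.0428  0.05  ]
saddle [347. 230.] [347 230   1   1   1] [ 0.4279 -0.0536  0.05  ]
saddle [345. 232.] [345 232   1   1   1] [ 0.4231 -0.0487  0.05  ]
```

View pics/caddy.png

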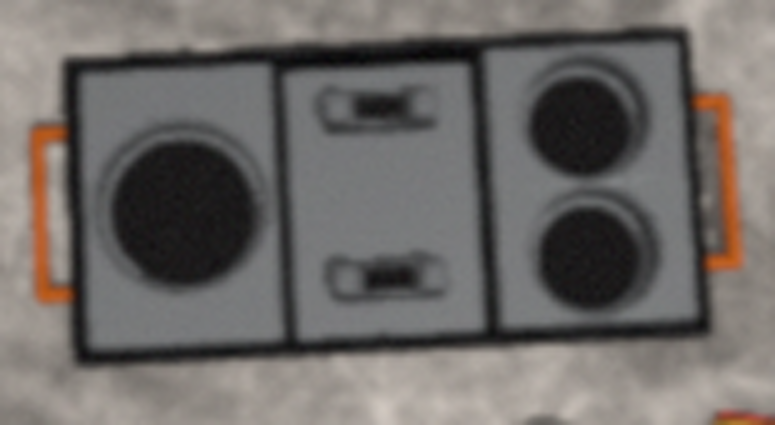

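View pics/caddyz.png

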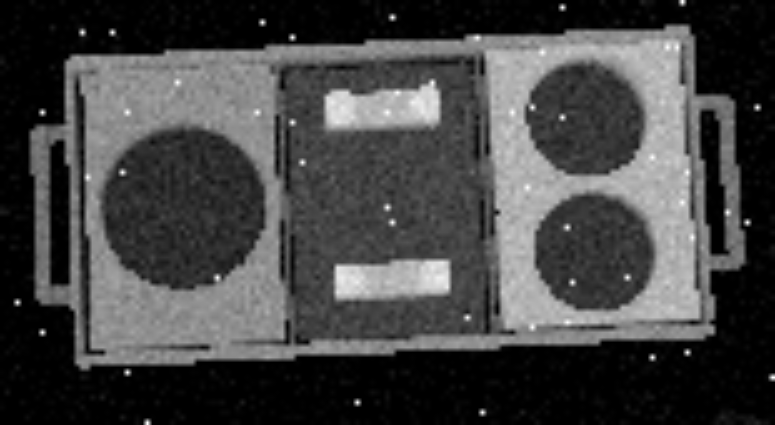

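```bash
cat > go.py <<'E'
import sys
from h import *
from scipy.spatial.transform import Rotation as Ro
o=get_obs();R=Ro.from_quat(o["tool_rot"]).as_matrix()
a=np.degrees(np.arctan2(R[1,0],R[0,0]))
print("t",round(o["clock"],2),"pos",o["eef_pos"].round(4),"yaw",a.round(1),"tilt",np.degrees(np.arccos(-R[2,2])).round(2),"q1,q6",o["joint_pos"][[0,5]].round(2),"F",o["ft_force"].round(1),"grip",round(o["grip_width"],4))
t=[float(x) for x in sys.argv[1:]]
if len(t)>=3:
    print("cm dx dy dz",(R.T@(np.array(t[:3])-o["eef_pos"])*100).round(2), "roll",((a-t[3]+90)%180-90).round(1) if len(t)>3 else "")
E
python3 go.py .610 -.157 .16
```

```text
t 0.1 pos [ 0.1513 -0.476   0.2445] yaw -72.4 tilt 0.11 q1,q6 [-1.26  1.57] F [ 0.2 -0.4  0.5] grip 0.0853
cm dx dy dz [-16.49 -53.38   8.48] roll
```

```bash
python3 -m inch '[[[6,-1.8,-6,0.5,0],[6,-3.6,-12,1,0],[6,-5.4,-18,2,0],[6,-7.2,-24,3,0],[6,-9,-29,4,0]]]'; python3 go.py .610 -.157 .16
```

```text
clock: 0.72
eef_pos: [0.4019, -0.3008, 0.2041]
tool_rot: [0.807, -0.59, -0.001, -0.001]
ft_force: [0.9, -0.6, -0.3]
grip_width: 0.0602
t 0.72 pos [ 0.4019 -0.3008  0.2041] yaw -72.3 tilt 0.11 q1,q6 [-0.64  2.19] F [ 0.9 -0.6 -0.3] grip 0.0602
cm dx dy dz [ -7.38 -24.19   4.42] roll
```

```bash
python3 -m inch '[[[6,-1.8,-5.8,1,0],[6,-3.6,-11.6,2,0],[6,-5.4,-17.4,3,0],[6,-7.4,-24.2,4.4,0],[6,-7.4,-24.2,4.4,0]]]'; python3 go.py .610 -.157 .088
```

```text
clock: 1.35
eef_pos: [0.6117, -0.1535, 0.1575]
tool_rot: [0.809, -0.588, -0.002, -0.0]
ft_force: [-0.7, -0.7, 0.2]
grip_width: 0.06
t 1.35 pos [ 0.6117 -0.1535  0.1575] yaw -72.1 tilt 0.26 q1,q6 [-0.25  2.58] F [-0.7 -0.7  0.2] grip 0.06
cm dx dy dz [0.31 0.25 6.95] roll
```

```bash
python3 -m inch '[[[6,0.3,0.2,1,0],[6,0.3,0.2,3,0],[6,0.3,0.2,5,0],[6,0.3,0.2,7,0],[6,0.3,0.2,7,0]]]'; python3 go.py .610 -.157 .088
python3 - <<'E'
from h import *
p,d=optics.camera("side");c=p[110:260,230:430,::-1];cv2.imwrite("pics/g1.png",cv2.resize(c,None,fx=4,fy=4,interpolation=cv2.INTER_CUBIC))
E
```

```text
clock: 1.98
eef_pos: [0.6073, -0.1579, 0.0855]
tool_rot: [0.808, -0.589, -0.005, 0.001]
ft_force: [-0.9, -0.1, 0.2]
grip_width: 0.06
t 1.98 pos [ 0.6073 -0.1579  0.0855] yaw -72.2 tilt 0.55 q1,q6 [-0.26  2.58] F [-0.9 -0.1  0.2] grip 0.06
cm dx dy dz [-0.01 -0.28 -0.26] roll
```

View pics/g1.png

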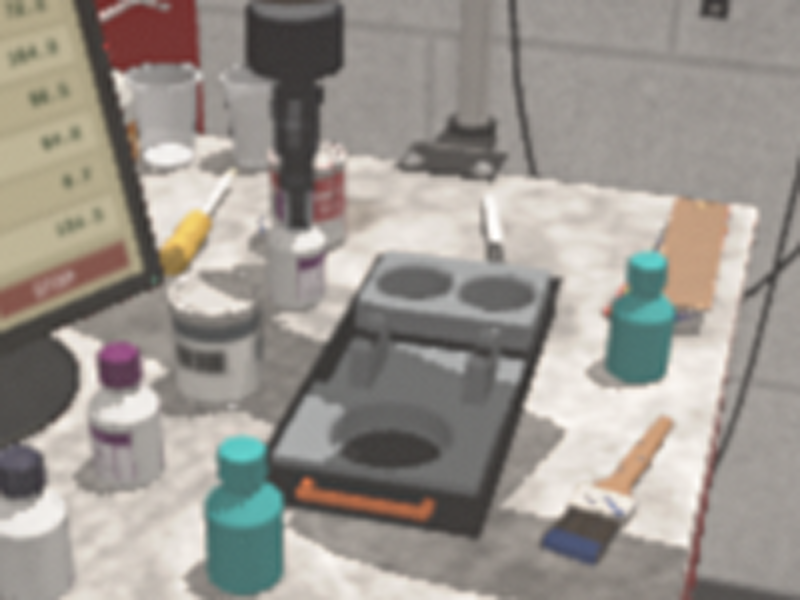

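The near finger hides the cap at about crop (297,210), and nothing else is being touched. Closing now.

```bash
python3 -m inch '[[[6,0,-0.2,-0.3,0],[4,0,-0.2,-0.3,0],[2,0,-0.2,-0.3,0],[2,0,-0.2,-0.3,0],[2,0,-0.2,-0.3,0]]]'; python3 go.py .610 -.157 .17
```

```text
clock: 2.65
eef_pos: [0.6115, -0.1574, 0.0912]
tool_rot: [0.808, -0.589, -0.002, -0.0]
ft_force: [-0.1, 0.5, 6.9]
grip_width: 0.0275
t 2.65 pos [ 0.6115 -0.1574  0.0912] yaw -72.2 tilt 0.26 q1,q6 [-0.25  2.58] F [-0.1  0.5  6.9] grip 0.0275
cm dx dy dz [-0.12  0.14 -7.88] roll
```

```bash
python3 -m inch '[[[1,0,0.1,-0.1,0],[1,0,0.1,-0.5,0],[1,0,0.1,-1,0],[1,0,0.1,-2,0],[1,0,0.1,-2,0]]]'; python3 go.py .610 -.157 .17
python3 - <<'E'
from h import *
p,d=optics.camera("side");c=p[110:260,230:430,::-1];cv2.imwrite("pics/g2.png",cv2.resize(c,None,fx=4,fy=4,interpolation=cv2.INTER_CUBIC))
E
```

```text
clock: 3.28
eef_pos: [0.6115, -0.158, 0.1126]
tool_rot: [0.808, -0.589, -0.001, -0.001]
ft_force: [-0.2, -0.3, 0.3]
grip_width: 0.0276
t 3.27 pos [ 0.6115 -0.158   0.1126] yaw -72.2 tilt 0.14 q1,q6 [-0.25  2.58] F [-0.2 -0.3  0.3] grip 0.0276
cm dx dy dz [-0.16  0.11 -5.74] roll
```

View pics/g2.png

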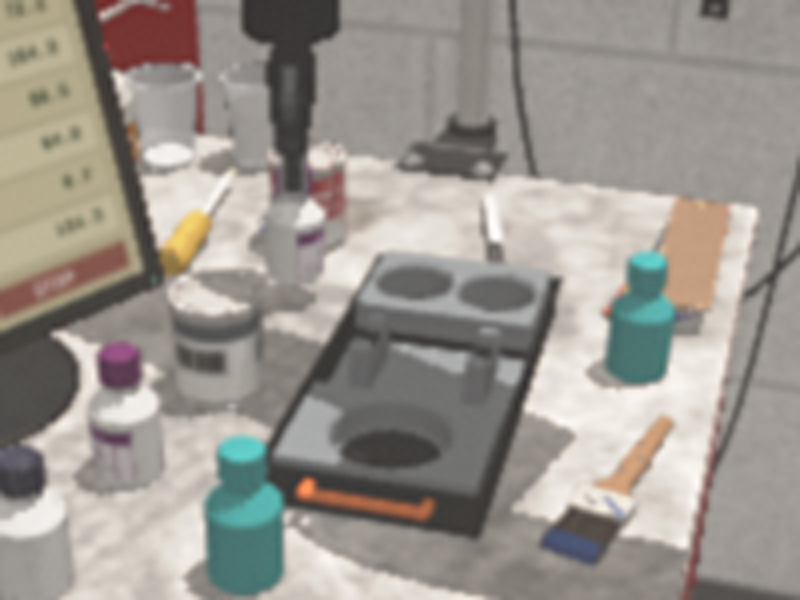

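```bash
python3 -m inch '[[[1,0,0.1,-1.5,0],[1,0,0.1,-3,0],[1,0,0.1,-4.5,0],[1,0,0.1,-5.5,0],[1,0,0.1,-5.5,0]]]'; python3 go.py .506 -.140 .165
python3 - <<'E'
from h import *
p,d=optics.camera("side");c=p[60:210,230:430,::-1];cv2.imwrite("pics/g3.png",cv2.resize(c,None,fx=4,fy=4,interpolation=cv2.INTER_CUBIC))
E
```

```text
clock: 3.95
eef_pos: [0.611, -0.1586, 0.1685]
tool_rot: [0.808, -0.589, -0.0, -0.001]
ft_force: [0.4, 0.5, -0.4]
grip_width: 0.0276
t 3.95 pos [ 0.611  -0.1586  0.1685] yaw -72.2 tilt 0.11 q1,q6 [-0.25  2.58] F [ 0.4  0.5 -0.4] grip 0.0276
cm dx dy dz [-4.99  9.43  0.35] roll
```

View pics/g3.png

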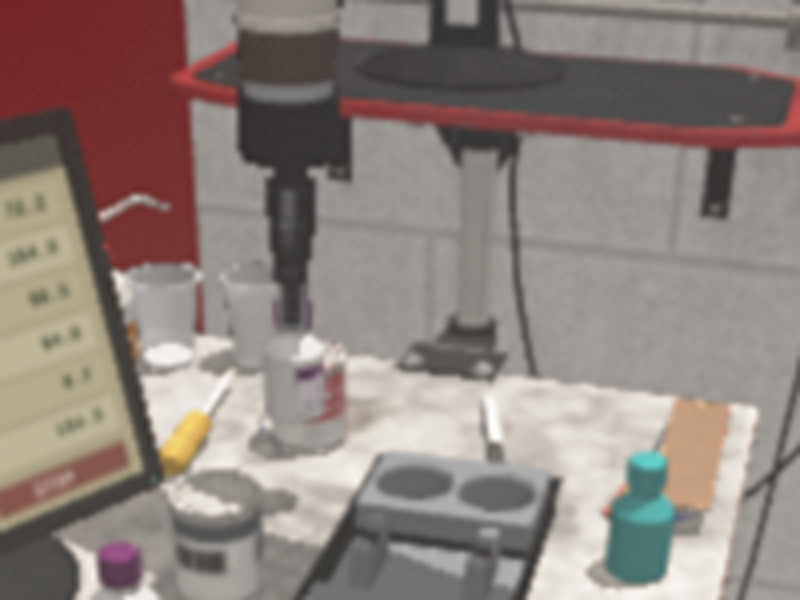

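The bottle is held upright at crop (297,385). The tin is behind it and has not moved. Moving over the far well.

```bash
python3 -m inch '[[[1,-1.5,2.9,0,0],[1,-3,5.7,0,0],[1,-4.4,8.3,0,0],[1,-5,9.4,0.3,0],[1,-5,9.4,0.3,0]]]'; python3 go.py .506 -.140 .104
```

```text
clock: 4.62
eef_pos: [0.5043, -0.1393, 0.164]
tool_rot: [0.808, -0.589, -0.002, -0.0]
ft_force: [0.0, -0.1, -0.7]
grip_width: 0.0275
t 4.62 pos [ 0.5043 -0.1393  0.164 ] yaw -72.2 tilt 0.23 q1,q6 [-0.27  2.56] F [ 0.  -0.1 -0.7] grip 0.0275
cm dx dy dz [ 0.14 -0.15  6.  ] roll
```

```bash
python3 -m inch '[[[1,0.1,-0.15,1.5,0],[1,0.1,-0.15,3,0],[1,0.1,-0.15,4.5,0],[1,0.1,-0.15,5.5,0],[1,0.1,-0.15,5.6,0]]]'; python3 go.py .506 -.140 .104
```

```text
clock: 5.25
eef_pos: [0.5052, -0.1395, 0.1067]
tool_rot: [0.808, -0.589, -0.003, 0.0]
ft_force: [-0.3, 0.0, -1.3]
grip_width: 0.0276
t 5.25 pos [ 0.5052 -0.1395  0.1067] yaw -72.2 tilt 0.36 q1,q6 [-0.27  2.56] F [-0.3  0.  -1.3] grip 0.0276
cm dx dy dz [ 0.08 -0.06  0.27] roll
```

```bash
python3 -m inch '[[[1,0.1,0,0.1,0],[1,0.1,0,0.2,0],[1,0.1,0,0.3,0],[1,0.1,0,0.4,0],[1,0.1,0,0.4,0]]]'; python3 go.py .506 -.140 .104
```

```text
clock: 5.88
eef_pos: [0.5058, -0.1404, 0.1032]
tool_rot: [0.808, -0.589, -0.003, -0.0]
ft_force: [-0.6, 0.0, 2.1]
grip_width: 0.0274
t 5.88 pos [ 0.5058 -0.1404  0.1032] yaw -72.2 tilt 0.31 q1,q6 [-0.27  2.56] F [-0.6  0.   2.1] grip 0.0274
cm dx dy dz [-0.03 -0.03 -0.08] roll
```

```bash
python3 -m inch '[[[6,0,0,0,0],[6,0,0,0,0],[6,0,0,0,0],[6,0,0,-2,0],[6,0,0,-4,0]]]'; python3 go.py .634 .112 .17
```

```text
clock: 6.5
eef_pos: [0.5056, -0.1404, 0.1433]
tool_rot: [0.808, -0.589, -0.003, 0.0]
ft_force: [1.6, -0.4, 0.1]
grip_width: 0.0599
t 6.5 pos [ 0.5056 -0.1404  0.1433] yaw -72.2 tilt 0.37 q1,q6 [-0.27  2.56] F [ 1.6 -0.4  0.1] grip 0.0599
cm dx dy dz [-20.11 -19.94  -2.65] roll
```

```bash
python3 -m inch '[[[6,0,0,-1.5,0],[6,0,0,-3,0],[6,0,0,-5,0],[6,0,0,-5,0],[6,0,0,-5,0]]]'; python3 go.py .634 .112 .17
python3 - <<'E'
from h import *
p,d=optics.camera("side");c=p[110:260,230:430,::-1];cv2.imwrite("pics/g4.png",cv2.resize(c,None,fx=4,fy=4,interpolation=cv2.INTER_CUBIC))
E
```

```text
clock: 7.12
eef_pos: [0.5055, -0.1405, 0.1926]
tool_rot: [0.808, -0.589, -0.004, 0.0]
ft_force: [0.2, -0.5, 0.5]
grip_width: 0.0602
t 7.12 pos [ 0.5055 -0.1405  0.1926] yaw -72.2 tilt 0.43 q1,q6 [-0.27  2.56] F [ 0.2 -0.5  0.5] grip 0.0602
cm dx dy dz [-20.09 -19.97   2.28] roll
```

View pics/g4.png

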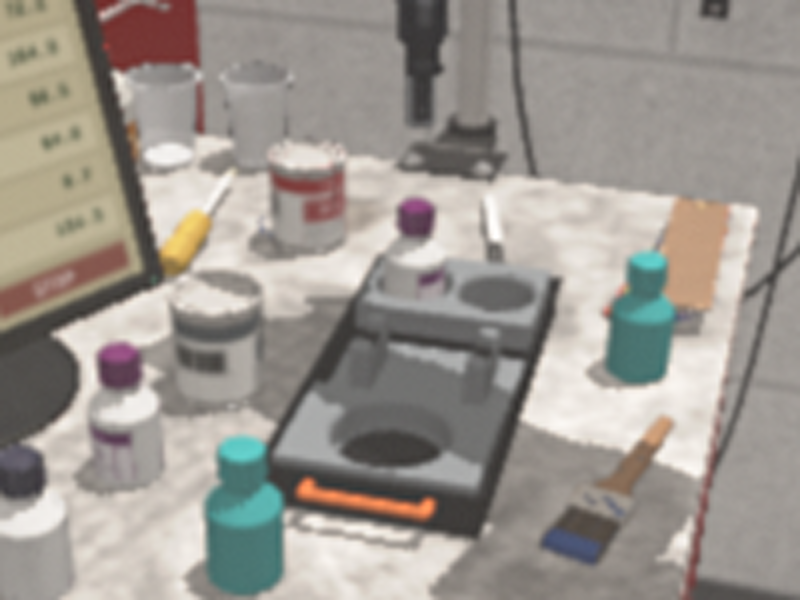

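```bash
python3 - <<'E'
from h import *
P=pts("top",np.load("top0.npz")['d'])
for r in(.13,.16,.2,.25):
    d=np.hypot(P[...,0]-.634,P[...,1]-.112);m=(d<r)&(P[...,2]>.11)&(P[...,2]<1)
    print(r,m.sum(),P[m].min(0).round(3) if m.any() else "",P[m].max(0).round(3) if m.any() else "")
E
python3 -m inch '[[[6,-4,-4,0,-4],[6,-8,-8,0,-8],[6,-12,-12,0,-12],[6,-16,-16,1,-16],[6,-20,-20,2,-17]]]'; python3 go.py .634 .112 .16 -55
```

```text
0.13 0  
0.16 9 [0.772 0.034 0.11 ] [0.783 0.055 0.117]
0.2 2850 [ 0.725 -0.066  0.11 ] [0.834 0.149 0.259]
0.25 9321 [ 0.708 -0.109  0.11 ] [0.882 0.219 0.322]
clock: 7.8
eef_pos: [0.6345, 0.1128, 0.171]
tool_rot: [0.887, -0.463, -0.005, 0.0]
ft_force: [0.9, 0.5, 0.8]
grip_width: 0.0597
t 7.8 pos [0.6345 0.1128 0.171 ] yaw -55.1 tilt 0.53 q1,q6 [0.17 2.71] F [0.9 0.5 0.8] grip 0.0597
cm dx dy dz [0.04 0.09 1.1 ] roll -0.1
```

```bash
python3 -m inch '[[[6,0,0.1,2,0],[6,0,0.1,4,0],[6,0,0.1,6,0],[6,0,0.1,7.7,0],[6,0,0.1,7.7,0]]]'; python3 go.py .634 .112 .092
python3 - <<'E'
from h import *
p,d=optics.camera("side");c=p[130:280,160:360,::-1];cv2.imwrite("pics/g5.png",cv2.resize(c,None,fx=4,fy=4,interpolation=cv2.INTER_CUBIC))
E
```

```text
clock: 8.43
eef_pos: [0.6314, 0.1122, 0.0915]
tool_rot: [0.886, -0.463, -0.007, 0.002]
ft_force: [0.8, -0.1, 1.0]
grip_width: 0.0603
t 8.43 pos [0.6314 0.1122 0.0915] yaw -55.1 tilt 0.78 q1,q6 [0.17 2.71] F [ 0.8 -0.1  1. ] grip 0.0603
cm dx dy dz [ 0.16 -0.2  -0.05] roll
```

View pics/g5.png

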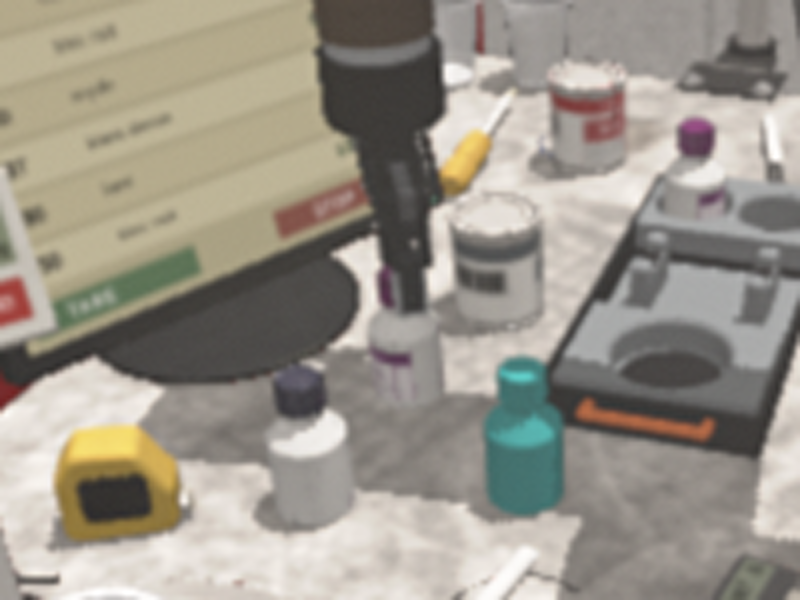

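The gripper straddles the second purple cap (crop 400,285). Its back is about 5–8 cm clear of the monitor edge. Closing.

```bash
python3 -m inch '[[[5,0.2,-0.2,0,0],[3,0.2,-0.2,0,0],[1,0.2,-0.2,0,0],[1,0.2,-0.2,0,0],[1,0.2,-0.2,0,0]]]'; python3 go.py .634 .112 .092
```

```text
clock: 9.1
eef_pos: [0.6361, 0.1119, 0.0943]
tool_rot: [0.886, -0.463, -0.004, 0.0]
ft_force: [0.8, -0.1, 5.0]
grip_width: 0.027
t 9.1 pos [0.6361 0.1119 0.0943] yaw -55.1 tilt 0.5 q1,q6 [0.17 2.7 ] F [ 0.8 -0.1  5. ] grip 0.027
cm dx dy dz [-0.12  0.17  0.23] roll
```

```bash
python3 -m inch '[[[1,0,0,0,0],[1,0,0,-1.5,0],[1,0,0,-3.5,0],[1,0,0,-5.5,0],[1,0,0,-7,0]]]'; python3 go.py .4405 -.1428 .175 -72
```

```text
clock: 9.72
eef_pos: [0.6366, 0.1117, 0.1654]
tool_rot: [0.887, -0.463, -0.004, 0.0]
ft_force: [-0.3, -0.3, -1.1]
grip_width: 0.0275
t 9.72 pos [0.6366 0.1117 0.1654] yaw -55.1 tilt 0.5 q1,q6 [0.17 2.7 ] F [-0.3 -0.3 -1.1] grip 0.0275
cm dx dy dz [ 9.66 30.65 -0.9 ] roll 16.9
```

```bash
python3 -m inch '[[[1,0,0,-3,0],[1,0,1,-5,2],[1,1.5,6,-5,5],[1,3,11,-5,9],[1,4.8,16,-5,13]]]'; python3 go.py .4405 -.1428 .215 -72
```

```text
clock: 10.35
eef_pos: [0.5312, -0.0205, 0.2159]
tool_rot: [0.828, -0.561, -0.004, 0.001]
ft_force: [-0.0, -1.0, -0.6]
grip_width: 0.0276
t 10.35 pos [ 0.5312 -0.0205  0.2159] yaw -68.3 tilt 0.52 q1,q6 [-0.04  2.72] F [-0.  -1.  -0.6] grip 0.0276
cm dx dy dz [ 8.01 12.95  0.12] roll 3.7
```

```bash
python3 -m inch '[[[1,3,5,0,1],[1,5.5,9,0,3],[1,7.5,12,0,4],[1,8,13,0.1,4],[1,8,13,0.1,4]]]'; python3 go.py .4405 -.1428 .106 -72
```

```text
clock: 10.98
eef_pos: [0.4395, -0.143, 0.2153]
tool_rot: [0.807, -0.59, -0.004, 0.001]
ft_force: [1.5, 0.6, -1.0]
grip_width: 0.0272
t 10.97 pos [ 0.4395 -0.143   0.2153] yaw -72.4 tilt 0.53 q1,q6 [-0.32  2.52] F [ 1.5  0.6 -1. ] grip 0.0272
cm dx dy dz [ 0.08 -0.18 10.93] roll -0.4
```

```bash
python3 -m inch '[[[1,0.1,-0.1,3,0],[1,0.1,-0.1,6,0],[1,0.1,-0.1,8.5,0],[1,0.1,-0.1,10.2,0],[1,0.1,-0.1,10.2,0]]]'; python3 go.py .4405 -.1428 .106 -72
```

```text
clock: 11.6
eef_pos: [0.4394, -0.1418, 0.112]
tool_rot: [0.808, -0.59, -0.006, 0.001]
ft_force: [0.1, 0.6, -2.2]
grip_width: 0.0272
t 11.6 pos [ 0.4394 -0.1418  0.112 ] yaw -72.3 tilt 0.73 q1,q6 [-0.31  2.52] F [ 0.1  0.6 -2.2] grip 0.0272
cm dx dy dz [ 0.13 -0.08  0.6 ] roll -0.3
```

```bash
python3 -m inch '[[[1,0,0,0.3,0],[1,0,0,0.5,0],[1,0,0,0.7,0],[1,0,0,0.8,0],[1,0,0,0.8,0]]]'; python3 go.py .4405 -.1428 .106 -72
```

```text
clock: 12.22
eef_pos: [0.4407, -0.1417, 0.1063]
tool_rot: [0.808, -0.59, -0.005, 0.0]
ft_force: [-2.2, 2.0, 10.6]
grip_width: 0.0271
t 12.22 pos [ 0.4407 -0.1417  0.1063] yaw -72.3 tilt 0.53 q1,q6 [-0.31  2.52] F [-2.2  2.  10.6] grip 0.0271
cm dx dy dz [0.1  0.05 0.02] roll -0.3
```

```bash
python3 -m inch '[[[6,0,0,-0.1,0],[6,0,0,-0.1,0],[6,0,0,-0.1,0],[6,0,0,-2,0],[6,0,0,-4,0]]]'; python3 -m inch '[[[6,0,0,-2,0],[6,0,0,-4,0],[8.5,0,0,-6,0],[8.5,0,0,-6,0],[8.5,0,0,-6,0]]]';python3 go.py .6385 -.2638 .19 2
python3 - <<'E'
from h import *
p,d=optics.camera("side");c=p[110:260,230:430,::-1];cv2.imwrite("pics/g6.png",cv2.resize(c,None,fx=4,fy=4,interpolation=cv2.INTER_CUBIC))
E
```

```text
clock: 12.85
eef_pos: [0.4404, -0.1419, 0.1461]
tool_rot: [0.808, -0.59, -0.005, 0.0]
ft_force: [0.4, 0.0, -0.2]
grip_width: 0.0599
clock: 13.48
eef_pos: [0.4405, -0.1421, 0.2052]
tool_rot: [0.808, -0.59, -0.006, 0.001]
ft_force: [-0.0, -0.1, -0.6]
grip_width: 0.0846
t 13.47 pos [ 0.4405 -0.1421  0.2052] yaw -72.3 tilt 0.7 q1,q6 [-0.31  2.52] F [-0.  -0.1 -0.6] grip 0.0846
cm dx dy dz [ 17.63 -15.17   1.23] roll -74.3
```

View pics/g6.png

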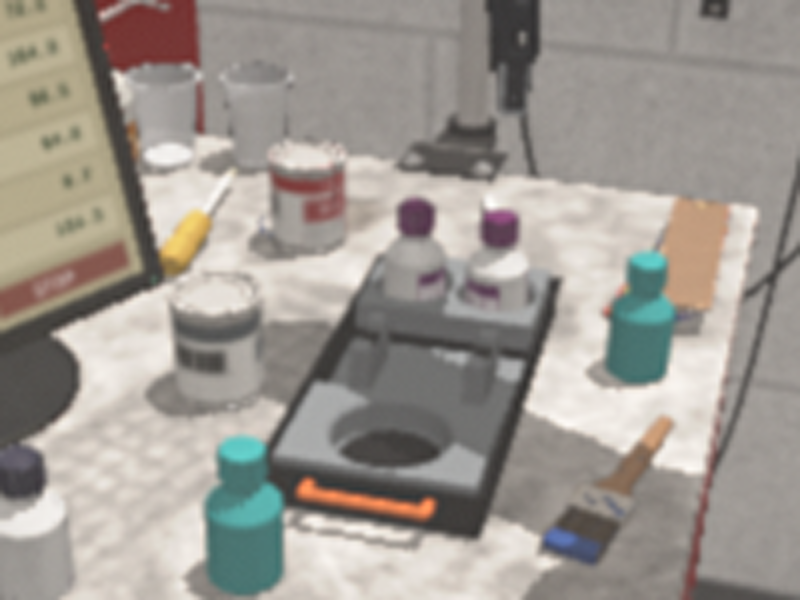

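```bash
python3 -m inch '[[[8.5,3.5,-3,0,-8],[8.5,7,-6,0,-17],[8.5,10.5,-9,0,-26],[8.5,14,-12,0,-35],[8.5,17.6,-15.2,0.5,-44]]]';python3 go.py .6385 -.2638 .16 2
```

```text
clock: 14.15
eef_pos: [0.6395, -0.264, 0.1957]
tool_rot: [0.97, -0.242, -0.007, -0.002]
ft_force: [0.2, -0.8, -0.3]
grip_width: 0.0851
t 14.15 pos [ 0.6395 -0.264   0.1957] yaw -28.0 tilt 0.8 q1,q6 [-0.39  1.67] F [ 0.2 -0.8 -0.3] grip 0.0851
cm dx dy dz [-0.05  0.03  3.57] roll -30.0
```

```bash
python3 -m inch '[[[8.5,0,0,0.5,-9],[8.5,0,0,1,-18],[8.5,0,0,1.5,-26],[8.5,0,0,2,-30],[8.5,0,0,2,-30]]]';python3 go.py .6385 -.2638 .16 2
python3 - <<'E'
from h import *
p,d=np.load("side0.npz").values();P=pts("side",d)
m=(np.hypot(P[...,0]-.6385,P[...,1]+.264)<.06)&(P[...,2]>.074)&(P[...,2]<.092)
n,l,s,c=cv2.connectedComponentsWithStats(m.astype(np.uint8));i=1+s[1:,4].argmax();q=P[l==i];print(s[i],q.mean(0).round(4),((q.max(0)+q.min(0))/2).round(4),np.ptp(q,axis=0).round(3))
P=pts("top",np.load("top0.npz")['d'])
m=(np.hypot(P[...,0]-.6385,P[...,1]+.264)<.06)&(P[...,2]>.02)&(P[...,2]<.07)
q=P[m];print("body",q.mean(0).round(3),q.min(0).round(3),q.max(0).round(3))
E
```

```text
clock: 14.78
eef_pos: [0.6384, -0.2636, 0.1735]
tool_rot: [1.0, 0.017, -0.008, -0.004]
ft_force: [0.9, -0.6, 0.5]
grip_width: 0.0849
t 14.78 pos [ 0.6384 -0.2636  0.1735] yaw 2.0 tilt 1.01 q1,q6 [-0.39  1.14] F [ 0.9 -0.6  0.5] grip 0.0849
cm dx dy dz [0.03 0.04 1.35] roll -0.0
[297 144  20  11 160] [ 0.6378 -0.2582  0.08  ] [ 0.6387 -0.2617  0.0792] [0.066 0.072 0.01 ]
body [ 0.619 -0.249  0.045] [ 0.605 -0.289  0.02 ] [ 0.657 -0.231  0.07 ]
```

```bash
python3 -m inch '[[[8.5,0,0,2,0],[8.5,0,0,4,0],[8.5,0,0,6,0],[8.5,0,0,7,0],[8.5,0,0,7,0]]]';python3 go.py .638 -.263 .048 2
python3 - <<'E'
from h import *
p,d=optics.camera("top");c=p[90:200,360:500,::-1];cv2.imwrite("pics/t1.png",cv2.resize(c,None,fx=5,fy=5,interpolation=cv2.INTER_CUBIC))
E
```

```text
clock: 15.4
eef_pos: [0.6367, -0.2627, 0.1025]
tool_rot: [1.0, 0.017, -0.009, -0.005]
ft_force: [0.4, 0.2, 0.5]
grip_width: 0.0849
t 15.4 pos [ 0.6367 -0.2627  0.1025] yaw 1.9 tilt 1.14 q1,q6 [-0.39  1.15] F [0.4 0.2 0.5] grip 0.0849
cm dx dy dz [0.22 0.09 5.44] roll -0.1
```

View pics/t1.png

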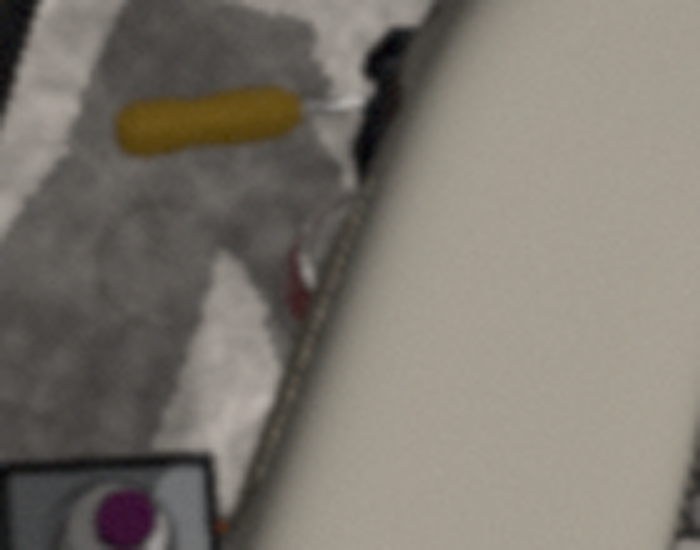

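The arm hides the tin here (only its left edge shows, at crop (300,290)). I'll descend watching the force.

```bash
python3 -m inch '[[[8.5,0.2,0.1,0.5,0],[8.5,0.2,0.1,1,0],[8.5,0.2,0.1,1.7,0],[8.5,0.2,0.1,2.4,0],[8.5,0.2,0.1,2.4,0]]]';python3 go.py .638 -.263 .048 2
python3 - <<'E'
from h import *
p,d=optics.camera("side");c=p[90:210,240:400,::-1];cv2.imwrite("pics/t2.png",cv2.resize(c,None,fx=5,fy=5,interpolation=cv2.INTER_CUBIC))
E
```

```text
clock: 16.08
eef_pos: [0.6382, -0.2634, 0.0783]
tool_rot: [1.0, 0.017, -0.009, -0.005]
ft_force: [0.6, 0.1, -0.2]
grip_width: 0.0852
t 16.07 pos [ 0.6382 -0.2634  0.0783] yaw 1.9 tilt 1.16 q1,q6 [-0.39  1.14] F [ 0.6  0.1 -0.2] grip 0.0852
cm dx dy dz [ 0.03 -0.01  3.03] roll -0.1
```

View pics/t2.png

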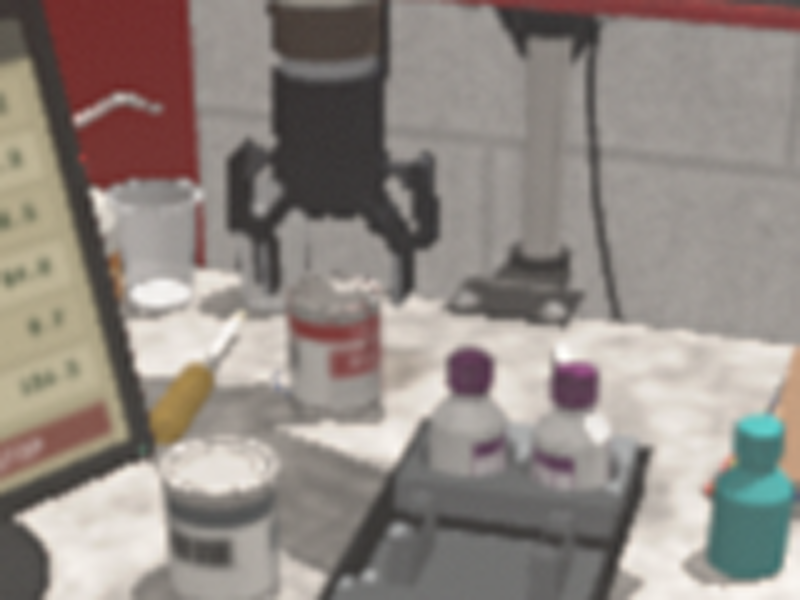

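The fingers straddle the red-labelled tin (crop 335,345) evenly on both sides, at crop x = 270 and 400.

```bash
python3 -m inch '[[[8.5,0,0,0.7,0],[8.5,0,0,1.4,0],[8.5,0,0,2.2,0],[8.5,0,0,3,0],[8.5,0,0,3,0]]]';python3 go.py .638 -.263 .048 2
```

```text
clock: 16.75
eef_pos: [0.6373, -0.263, 0.0475]
tool_rot: [1.0, 0.017, -0.01, -0.005]
ft_force: [0.0, 0.5, 0.0]
grip_width: 0.0853
t 16.75 pos [ 0.6373 -0.263   0.0475] yaw 1.9 tilt 1.23 q1,q6 [-0.39  1.14] F [0.  0.5 0. ] grip 0.0853
cm dx dy dz [ 0.07  0.01 -0.05] roll -0.1
```

```bash
python3 -m inch '[[[8,0.1,0,0,0],[7,0.1,0,0,0],[6,0.1,0,0,0],[6,0.1,0,0,0],[6,0.1,0,0,0]]]';python3 go.py .638 -.263 .048 2
```

```text
clock: 17.38
eef_pos: [0.6388, -0.2631, 0.0483]
tool_rot: [1.0, 0.017, -0.009, -0.005]
ft_force: [0.0, 0.8, 3.4]
grip_width: 0.0667
t 17.38 pos [ 0.6388 -0.2631  0.0483] yaw 1.9 tilt 1.14 q1,q6 [-0.39  1.15] F [0.  0.8 3.4] grip 0.0667
cm dx dy dz [-0.08 -0.02  0.03] roll -0.1
```

```bash
python3 -m inch '[[[6,0,0,0,0],[6,0,0,-1,0],[6,0,0,-2.5,0],[6,0,0,-5,0],[6,0,0,-8,0]]]';python3 -m inch '[[[6,0,0,-2,0],[6,0,0,-4,0],[6,0,0,-6.5,0],[6,0,0,-7.5,0],[6,0,0,-7.5,0]]]';python3 go.py .4655 .0573 .20 2.4
```

```text
clock: 18.0
eef_pos: [0.6397, -0.2636, 0.1288]
tool_rot: [1.0, 0.017, -0.01, -0.005]
ft_force: [-0.1, -0.6, -2.9]
grip_width: 0.0663
clock: 18.62
eef_pos: [0.6415, -0.2645, 0.2047]
tool_rot: [1.0, 0.017, -0.009, -0.005]
ft_force: [-0.1, -0.0, -3.6]
grip_width: 0.0665
t 18.62 pos [ 0.6415 -0.2645  0.2047] yaw 1.9 tilt 1.14 q1,q6 [-0.39  1.15] F [-0.1 -0.  -3.6] grip 0.0665
cm dx dy dz [-16.49 -32.75   1.08] roll -0.5
```

```bash
python3 -m inch '[[[6,-1.5,-3,0,0],[6,-3.5,-7,0,0],[6,-6,-12,0,0],[6,-8.5,-17,0,0],[6,-10.5,-21,0,0]]]';python3 go.py .4655 .0573 .20 2.4
```

```text
clock: 19.25
eef_pos: [0.5273, -0.0563, 0.2074]
tool_rot: [1.0, 0.017, -0.01, -0.005]
ft_force: [0.9, 0.2, -3.8]
grip_width: 0.0662
t 19.25 pos [ 0.5273 -0.0563  0.2074] yaw 2.0 tilt 1.29 q1,q6 [-0.11  1.43] F [ 0.9  0.2 -3.8] grip 0.0662
cm dx dy dz [ -5.77 -11.56   0.97] roll -0.4
```

```bash
python3 -m inch '[[[6,-2,-4,0,0],[6,-3.5,-7.5,0.5,0],[6,-5,-10,0.8,0],[6,-5.8,-11.6,1,0],[6,-5.8,-11.6,1,0]]]';python3 go.py .4655 .0573 .0585 2.4
python3 - <<'E'
from h import *
p,d=optics.camera("side");c=p[70:270,210:430,::-1];cv2.imwrite("pics/t3.png",cv2.resize(c,None,fx=3,fy=3,interpolation=cv2.INTER_CUBIC))
E
```

```text
clock: 19.88
eef_pos: [0.4644, 0.0583, 0.1992]
tool_rot: [1.0, 0.018, -0.011, -0.005]
ft_force: [0.2, -0.5, -2.3]
grip_width: 0.0664
t 19.88 pos [0.4644 0.0583 0.1992] yaw 2.1 tilt 1.34 q1,q6 [0.12 1.65] F [ 0.2 -0.5 -2.3] grip 0.0664
cm dx dy dz [ 0.4   0.24 14.07] roll -0.3
```

View pics/t3.png

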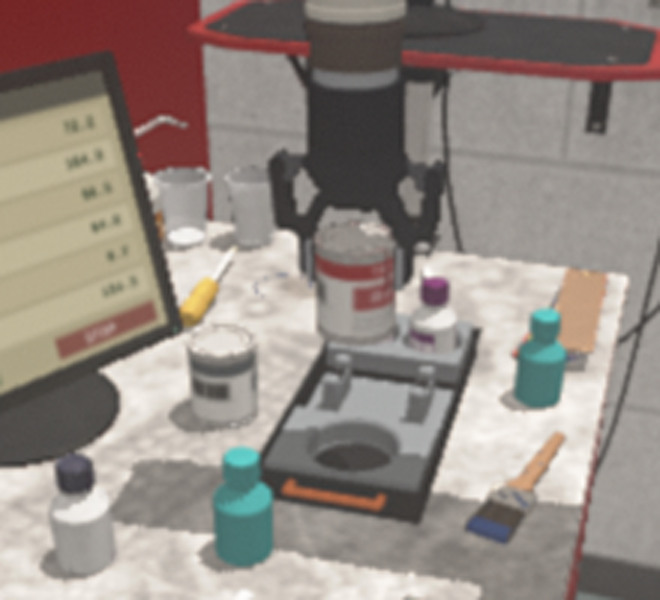

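```bash
python3 -m inch '[[[6,0.1,0.1,3,0],[6,0.2,0.1,6,0],[6,0.3,0.2,8.5,0],[6,0.3,0.2,10,0],[6,0.3,0.2,10,0]]]';python3 go.py .4655 .0573 .0585 2.4
```

```text
clock: 20.55
eef_pos: [0.4657, 0.0556, 0.0982]
tool_rot: [1.0, 0.017, -0.012, -0.004]
ft_force: [-0.4, 0.1, -2.6]
grip_width: 0.0663
t 20.55 pos [0.4657 0.0556 0.0982] yaw 1.9 tilt 1.42 q1,q6 [0.11 1.65] F [-0.4  0.1 -2.6] grip 0.0663
cm dx dy dz [ 0.08 -0.14  3.97] roll -0.5
```

```bash
python3 -m inch '[[[6,0.1,-0.1,1,0],[6,0.1,-0.1,2,0],[6,0.1,-0.1,2.8,0],[6,0.1,-0.1,3.4,0],[6,0.1,-0.1,3.5,0]]]';python3 go.py .4655 .0573 .0585 2.4
```

```text
clock: 21.18
eef_pos: [0.4655, 0.0569, 0.0627]
tool_rot: [1.0, 0.017, -0.012, -0.004]
ft_force: [-0.1, -0.8, -3.2]
grip_width: 0.0664
t 21.18 pos [0.4655 0.0569 0.0627] yaw 1.9 tilt 1.46 q1,q6 [0.11 1.65] F [-0.1 -0.8 -3.2] grip 0.0664
cm dx dy dz [ 0.01 -0.03  0.42] roll -0.5
```

```bash
python3 -m inch '[[[6,0,-0.1,0.1,0],[6,0,-0.1,0.2,0],[6,0,-0.1,0.4,0],[6,0,-0.1,0.6,0],[6,0,-0.1,0.6,0]]]';python3 go.py .4655 .0573 .0585 2.4
```

```text
clock: 21.8
eef_pos: [0.4656, 0.058, 0.0583]
tool_rot: [1.0, 0.017, -0.011, -0.004]
ft_force: [-3.5, -0.4, 9.4]
grip_width: 0.066
t 21.8 pos [0.4656 0.058  0.0583] yaw 1.9 tilt 1.4 q1,q6 [0.12 1.65] F [-3.5 -0.4  9.4] grip 0.066
cm dx dy dz [-0.01  0.07 -0.02] roll -0.5
```

```bash
python3 -m inch '[[[7.5,0,0,-0.1,0],[8.5,0,0,-0.1,0],[8.5,0,0,-0.1,0],[8.5,0,0,-1,0],[8.5,0,0,-2.5,0]]]';python3 -m inch '[[[8.5,0,0,-3,0],[8.5,0,0,-6,0],[8.5,0,0,-9,0],[6,0,0,-12,0],[6,0,0,-12,0]]]';python3 go.py .5055 .3115 .12
python3 - <<'E'
from h import *
p,d=optics.camera("side");c=p[110:260,200:420,::-1];cv2.imwrite("pics/t4.png",cv2.resize(c,None,fx=3.6,fy=3.6,interpolation=cv2.INTER_CUBIC))
p,d=optics.camera("top");c=p[120:270,160:460,::-1];cv2.imwrite("pics/t5.png",cv2.resize(c,None,fx=2.6,fy=2.6,interpolation=cv2.INTER_CUBIC));np.savez("top1.npz",p=p,d=d)
E
```

```text
clock: 22.42
eef_pos: [0.4657, 0.0578, 0.0834]
tool_rot: [1.0, 0.017, -0.012, -0.004]
ft_force: [1.1, -0.8, 0.4]
grip_width: 0.0849
clock: 23.05
eef_pos: [0.4705, 0.0569, 0.2063]
tool_rot: [1.0, 0.017, -0.009, -0.005]
ft_force: [-0.1, 0.2, -0.2]
grip_width: 0.0599
t 23.05 pos [0.4705 0.0569 0.2063] yaw 1.9 tilt 1.16 q1,q6 [0.11 1.65] F [-0.1  0.2 -0.2] grip 0.0599
cm dx dy dz [  4.51 -25.24   8.79] roll
```

View pics/t4.png

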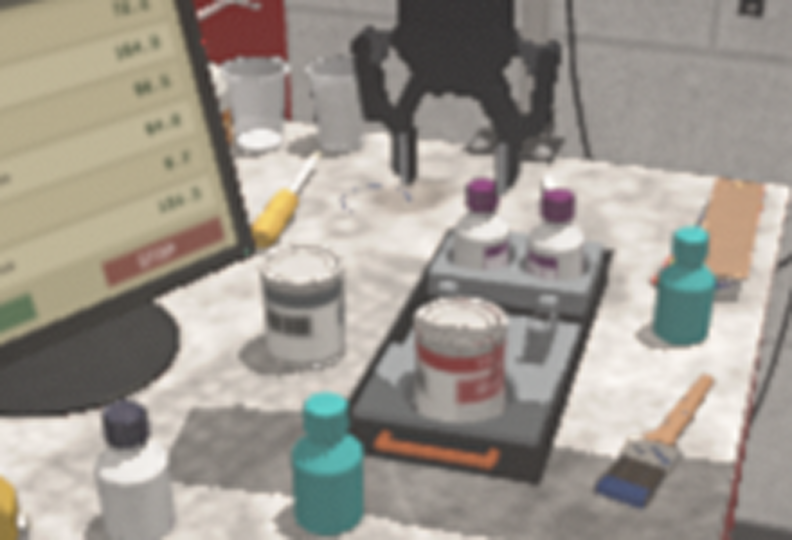

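View pics/t5.png

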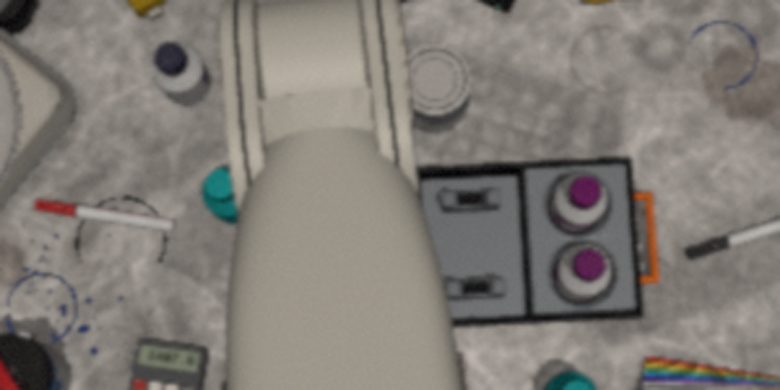

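```bash
python3 -m inch '[[[3,1,-5,0,3],[3,2,-10,0,6],[3,3,-15,1,9],[3,4,-20,3,12],[3,4.5,-25.2,6,12]]]';python3 go.py .5055 .312 .06 -10
python3 - <<'E'
from h import *
P=pts("top",np.load("top1.npz")['d']);m=np.zeros((400,640),bool);m[190:215,165:235]=True
m&=(P[...,2]>.006)&(P[...,2]<.02)
n,l,s,c=cv2.connectedComponentsWithStats(m.astype(np.uint8));i=1+s[1:,4].argmax();q=P[l==i]
print(s[i],cv2.minAreaRect(q[:,:2].astype(np.float32)),q[:,2].max())
E
```

```text
clock: 23.78
eef_pos: [0.5038, 0.3121, 0.1433]
tool_rot: [0.996, -0.088, -0.012, -0.003]
ft_force: [0.0, -1.3, -0.3]
grip_width: 0.0301
t 23.77 pos [0.5038 0.3121 0.1433] yaw -10.1 tilt 1.44 q1,q6 [0.55 2.29] F [ 0.  -1.3 -0.3] grip 0.0301
cm dx dy dz [0.38 0.01 8.32] roll -0.1
[174 196  54  13 261] ((0.5063980221748352, 0.31247639656066895), (0.13560299575328827, 0.013179868459701538), 80.39689636230469) 0.019512372798783546
```

```bash
python3 -m inch '[[[3,0.2,0,2.5,0],[3,0.4,0,5,0],[3,0.4,0,7.5,0],[3,0.5,0,9.5,0],[3,0.5,0,9.5,0]]]';python3 go.py .506 .3125 .02 -9.8
python3 - <<'E'
from h import *
p,d=optics.camera("side");c=p[180:340,200:380,::-1];cv2.imwrite("pics/p1.png",cv2.resize(c,None,fx=3.7,fy=3.7,interpolation=cv2.INTER_CUBIC))
E
```

```text
clock: 24.4
eef_pos: [0.5039, 0.3104, 0.0448]
tool_rot: [0.996, -0.088, -0.015, -0.001]
ft_force: [0.2, -0.8, 0.3]
grip_width: 0.0301
t 24.4 pos [0.5039 0.3104 0.0448] yaw -10.1 tilt 1.75 q1,q6 [0.54 2.29] F [ 0.2 -0.8  0.3] grip 0.0301
cm dx dy dz [ 0.25 -0.24  2.47] roll -0.3
```

View pics/p1.png

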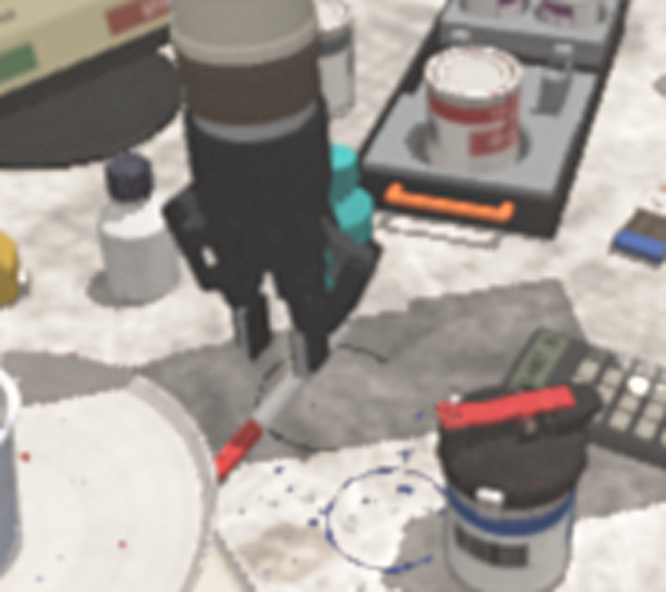

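The fingers straddle the red-capped pen, with its cap at crop (238,450). The gripper is clear of the turquoise bottle behind.

```bash
python3 -m inch '[[[3,0.2,-0.2,0.6,0],[3,0.2,-0.2,1.2,0],[3,0.25,-0.2,1.8,0],[3,0.25,-0.2,2.4,0],[3,0.25,-0.2,2.4,0]]]';python3 go.py .506 .3125 .018 -9.8
```

```text
clock: 25.08
eef_pos: [0.5067, 0.3125, 0.0217]
tool_rot: [0.996, -0.088, -0.014, -0.001]
ft_force: [0.1, -0.0, 0.1]
grip_width: 0.0301
t 25.07 pos [0.5067 0.3125 0.0217] yaw -10.1 tilt 1.67 q1,q6 [0.54 2.29] F [ 0.1 -0.   0.1] grip 0.0301
cm dx dy dz [-0.06  0.01  0.37] roll -0.3
```

```bash
python3 -m inch '[[[3,0,0,0.3,0],[2.5,0,0,0.3,0],[1.5,0,0,0.3,0],[0.5,0,0,0.3,0],[0.5,0,0,0.3,0]]]';python3 go.py .506 .3125 .018 -9.8
```

```text
clock: 25.7
eef_pos: [0.5069, 0.3127, 0.0191]
tool_rot: [0.996, -0.088, -0.014, -0.002]
ft_force: [-0.6, -0.2, 2.1]
grip_width: 0.011
t 25.7 pos [0.5069 0.3127 0.0191] yaw -10.1 tilt 1.63 q1,q6 [0.54 2.29] F [-0.6 -0.2  2.1] grip 0.011
cm dx dy dz [-0.08  0.03  0.12] roll -0.3
```

```bash
python3 -m inch '[[[0.5,0,0,-0.5,0],[0.5,0,0,-2,0],[0.5,0,0,-5,0],[0.5,0,0,-9,0],[0.5,0,0,-13,0]]]';python3 -m inch '[[[0.5,0,0,-2,-6],[0.5,0,0,-4,-14],[0.5,0,0,-6,-23],[0.5,0,0,-6,-32],[0.5,0,0,-6,-41]]]';python3 go.py .4698 -.0425 .20 92.4
python3 - <<'E'
from h import *
p,d=optics.camera("side");c=p[90:290,180:420,::-1];cv2.imwrite("pics/p2.png",cv2.resize(c,None,fx=3,fy=3,interpolation=cv2.INTER_CUBIC))
E
```

```text
clock: 26.32
eef_pos: [0.5106, 0.3119, 0.1512]
tool_rot: [0.996, -0.088, -0.014, -0.002]
ft_force: [0.5, 0.2, -0.3]
grip_width: 0.0111
clock: 26.95
eef_pos: [0.5124, 0.3117, 0.2129]
tool_rot: [0.963, 0.269, -0.011, -0.007]
ft_force: [-0.7, 0.4, -0.4]
grip_width: 0.0111
t 26.95 pos [0.5124 0.3117 0.2129] yaw 31.2 tilt 1.52 q1,q6 [0.54 1.56] F [-0.7  0.4 -0.4] grip 0.0111
cm dx dy dz [-21.96  28.12   1.15] roll -61.2
```

View pics/p2.png

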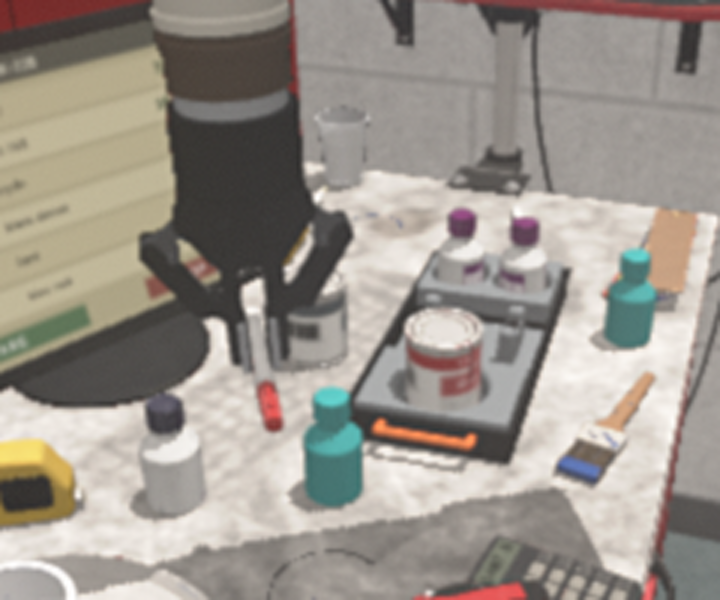

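```bash
python3 -m inch '[[[0.5,-3,4,0,-8],[0.5,-6.5,8.5,0,-17],[0.5,-10,13,0,-26],[0.5,-13.5,17.5,0,-35],[0.5,-16.5,21.5,0,-44]]]';python3 go.py .4698 -.0425 .20 92.4
```

```text
clock: 27.62
eef_pos: [0.4829, 0.0403, 0.2126]
tool_rot: [0.791, 0.612, -0.008, -0.01]
ft_force: [-0.2, 0.4, 0.2]
grip_width: 0.0109
t 27.62 pos [0.4829 0.0403 0.2126] yaw 75.5 tilt 1.46 q1,q6 [0.08 0.33] F [-0.2  0.4  0.2] grip 0.0109
cm dx dy dz [-8.34  0.84  1.24] roll -16.9
```

```bash
python3 -m inch '[[[0.5,-3,0.3,0,-8],[0.5,-6,0.6,0.5,-14],[0.5,-8.3,0.8,1,-17],[0.5,-8.3,0.8,1,-17],[0.5,-8.3,0.8,1,-17]]]';python3 go.py .4698 -.0425 .08 92.4
python3 - <<'E'
from h import *
p,d=optics.camera("side");c=p[70:270,220:420,::-1];cv2.imwrite("pics/p3.png",cv2.resize(c,None,fx=3,fy=3,interpolation=cv2.INTER_CUBIC));np.savez("side2.npz",p=p,d=d)
hsv=cv2.cvtColor(p,cv2.COLOR_RGB2HSV);P=pts("side",d)
m=((abs(P[...,0]-.47)<.09)&(abs(P[...,1]+.0425)<.03)&(P[...,2]>.15)&(P[...,2]<.215))
from numpy.linalg import svd
r=m&((hsv[...,0]<8)|(hsv[...,0]>172))&(hsv[...,1]>110)&(P[...,0]<.45);w=m&(p.min(-1)>140)
for k in(r,w):
    q=P[k];print(k.sum(),q.mean(0).round(4),q.min(0).round(4),q.max(0).round(4)) if k.any() else print(0)
E
```

```text
clock: 28.25
eef_pos: [0.4698, -0.0416, 0.203]
tool_rot: [0.692, 0.722, -0.006, -0.011]
ft_force: [-0.7, 0.2, -0.9]
grip_width: 0.0104
t 28.25 pos [ 0.4698 -0.0416  0.203 ] yaw 92.4 tilt 1.41 q1,q6 [-0.09 -0.13] F [-0.7  0.2 -0.9] grip 0.0104
cm dx dy dz [-0.19  0.28 12.3 ] roll 0.0
54 [ 0.42   -0.0395  0.1949] [ 0.4014 -0.0484  0.189 ] [ 0.4369 -0.0348  0.1996]
113 [ 0.4929 -0.0354  0.1926] [ 0.4394 -0.0437  0.1847] [ 0.5358 -0.0286  0.199 ]
```

View pics/p3.png

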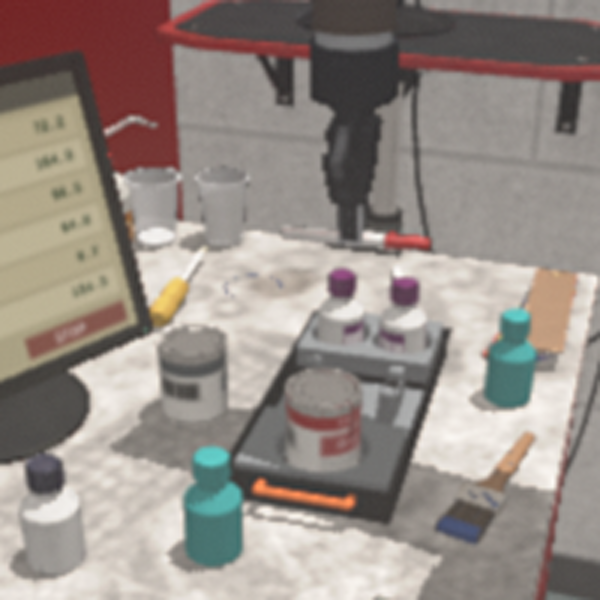

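```bash
python3 -m inch '[[[0.5,0,0.1,3,0],[0.5,-0.1,0.2,6,0],[0.5,-0.1,0.2,9,0],[0.5,-0.1,0.3,11.5,0],[0.5,-0.1,0.3,11.5,0]]]';python3 go.py .4703 -.0425 .064 92.4
```

```text
clock: 28.92
eef_pos: [0.4688, -0.0404, 0.0865]
tool_rot: [0.691, 0.722, -0.007, -0.013]
ft_force: [0.0, 0.5, 0.3]
grip_width: 0.0106
t 28.93 pos [ 0.4688 -0.0404  0.0865] yaw 92.5 tilt 1.65 q1,q6 [-0.09 -0.13] F [0.  0.5 0.3] grip 0.0106
cm dx dy dz [-0.24  0.2   2.24] roll 0.1
```

```bash
python3 -m inch '[[[0.5,-0.2,0.15,0.5,0],[0.5,-0.2,0.2,1,0],[0.5,-0.2,0.2,1.5,0],[0.5,-0.2,0.2,1.9,0],[0.5,-0.2,0.2,2.0,0]]]';python3 go.py .4703 -.0425 .061 92.4
python3 - <<'E'
from h import *
p,d=optics.camera("side");c=p[110:260,250:420,::-1];cv2.imwrite("pics/p4.png",cv2.resize(c,None,fx=4,fy=4,interpolation=cv2.INTER_CUBIC))
E
```

```text
clock: 29.55
eef_pos: [0.4701, -0.0422, 0.0662]
tool_rot: [0.691, 0.722, -0.007, -0.013]
ft_force: [-0.4, 0.3, -0.3]
grip_width: 0.0107
t 29.55 pos [ 0.4701 -0.0422  0.0662] yaw 92.5 tilt 1.68 q1,q6 [-0.09 -0.14] F [-0.4  0.3 -0.3] grip 0.0107
cm dx dy dz [-0.04  0.03  0.52] roll 0.1
```

View pics/p4.png

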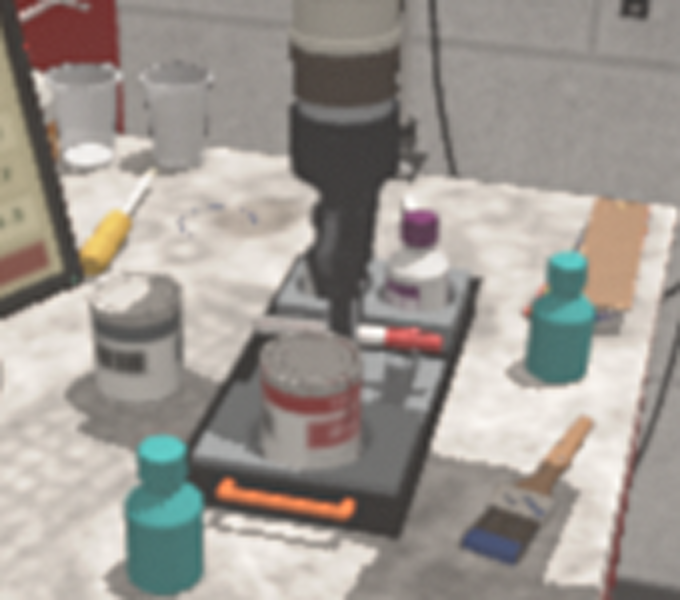

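```bash
python3 -m inch '[[[0.5,0,0,0.1,0],[0.5,0,0,0.2,0],[0.5,0,0,0.3,0],[0.5,0,0,0.4,0],[0.5,0,0,0.4,0]]]';python3 go.py .4703 -.0425 .061 92.4
```

```text
clock: 30.22
eef_pos: [0.4701, -0.0421, 0.0623]
tool_rot: [0.691, 0.722, -0.007, -0.013]
ft_force: [-0.8, -0.3, 0.3]
grip_width: 0.011
t 30.23 pos [ 0.4701 -0.0421  0.0623] yaw 92.5 tilt 1.67 q1,q6 [-0.09 -0.14] F [-0.8 -0.3  0.3] grip 0.011
cm dx dy dz [-0.04  0.03  0.12] roll 0.1
```

```bash
python3 -m inch '[[[0.5,0,0,0.1,0],[0.5,0,0,0.15,0],[0.5,0,0,0.2,0],[0.5,0,0,0.2,0],[0.5,0,0,0.2,0]]]';python3 go.py .4703 -.0425 .061 92.4
```

```text
clock: 30.85
eef_pos: [0.4699, -0.0421, 0.0611]
tool_rot: [0.691, 0.722, -0.007, -0.013]
ft_force: [-4.2, 0.3, 8.4]
grip_width: 0.0111
t 30.85 pos [ 0.4699 -0.0421  0.0611] yaw 92.5 tilt 1.65 q1,q6 [-0.09 -0.14] F [-4.2  0.3  8.4] grip 0.0111
cm dx dy dz [-0.04  0.04  0.01] roll 0.1
```

```bash
python3 -m inch '[[[1.3,0,0,0,0],[2,0,0,0,0],[3,0,0,0,0],[3.2,0,0,0,0],[3.2,0,0,-0.5,0]]]';python3 -m inch '[[[3.2,0,0,-2,0],[3.2,0,0,-5,0],[3.2,0,0,-9,0],[3.2,0,0,-13,0],[3.2,0,0,-17,0]]]';python3 -m inch '[[[3.2,0,0,-1,0],[3.2,0,5,-2,0],[3.2,0,10,-2,0],[3.2,0,15,-2,0],[3.2,0,16,-2,0]]]'; python3 go.py
python3 - <<'E'
from h import *
p,d=optics.camera("side");c=p[110:260,250:420,::-1];cv2.imwrite("pics/p5.png",cv2.resize(c,None,fx=4,fy=4,interpolation=cv2.INTER_CUBIC))
E
```

```text
clock: 31.48
eef_pos: [0.4696, -0.0421, 0.0658]
tool_rot: [0.691, 0.722, -0.007, -0.013]
ft_force: [-0.3, -1.4, 0.5]
grip_width: 0.0317
clock: 32.1
eef_pos: [0.4744, -0.0434, 0.2374]
tool_rot: [0.691, 0.722, -0.007, -0.013]
ft_force: [0.8, 0.3, -0.0]
grip_width: 0.0321
clock: 32.72
eef_pos: [0.6362, -0.0362, 0.2493]
tool_rot: [0.691, 0.723, -0.008, -0.014]
ft_force: [0.5, -0.5, -0.3]
grip_width: 0.0319
t 32.73 pos [ 0.6362 -0.0362  0.2493] yaw 92.5 tilt 1.92 q1,q6 [-0.06 -0.1 ] F [ 0.5 -0.5 -0.3] grip 0.0319
```

View pics/p5.png

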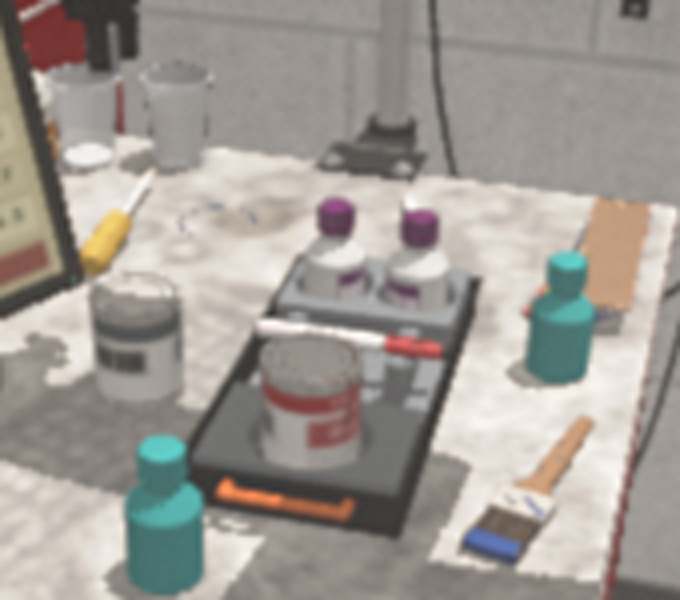

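The pen lies across both saddles, but my retreat went forward instead of back. Bringing the arm back to the right so the top view is clear.

```bash
python3 -m inch '[[[3.2,-3,-3,0,0],[3.2,-8,-6,0,0],[3.2,-13,-9,0,0],[3.2,-18,-12,0,0],[3.2,-23,-15,0,0]]]';python3 -m inch '[[[3.2,-4,-4,0,0],[3.2,-8,-8,0,0],[3.2,-12,-12,0,0],[3.2,-16,-15,0,0],[3.2,-16,-15,0,0]]]'; python3 go.py
python3 - <<'E'
from h import *
p,d=optics.camera("top");np.savez("top3.npz",p=p,d=d);c=p[120:260,160:490,::-1];cv2.imwrite("pics/f1.png",cv2.resize(c,None,fx=2.4,fy=2.4,interpolation=cv2.INTER_CUBIC))
p2,d2=optics.camera("side");c=p2[110:260,200:420,::-1];cv2.imwrite("pics/f2.png",cv2.resize(c,None,fx=3.6,fy=3.6,interpolation=cv2.INTER_CUBIC));np.savez("side3.npz",p=p2,d=d2)
P=pts("top",d)
m=(abs(P[...,0]-.47)<.09)&(abs(P[...,1]+.0425)<.02)&(P[...,2]>.0515)&(P[...,2]<.08)
n,l,s,c=cv2.connectedComponentsWithStats(m.astype(np.uint8))
q=P[m];print("pen",len(q),cv2.minAreaRect(q[:,:2].astype(np.float32)),"z near/far",np.median(q[q[:,0]<.45,2]),np.median(q[q[:,0]>.49,2]))
for nme,g,zz in(("b+",(.506,-.14),.107),("b-",(.4405,-.1428),.107),("tin",(.4655,.0573),.092)):
    m=(np.hypot(P[...,0]-g[0],P[...,1]-g[1])<.04)&(abs(P[...,2]-zz)<.012);print(nme,P[m].mean(0).round(4),np.ptp(P[m],axis=0).round(3))
    if zz>.1:
        hsv=cv2.cvtColor(p,cv2.COLOR_RGB2HSV);m&=(hsv[...,0]>138)&(hsv[...,0]<168)&(hsv[...,1]>100);k=P[m];print("  cap z",np.percentile(k[:,2],[10,50,90]).round(4),k.mean(0).round(4))
E
```

```text
clock: 33.4
eef_pos: [0.4937, -0.2735, 0.2528]
tool_rot: [0.691, 0.723, -0.008, -0.015]
ft_force: [0.1, -1.3, -0.2]
grip_width: 0.0321
clock: 34.02
eef_pos: [0.3476, -0.4416, 0.2563]
tool_rot: [0.693, 0.72, -0.009, -0.015]
ft_force: [-0.5, 0.7, -0.4]
grip_width: 0.0324
t 34.02 pos [ 0.3476 -0.4416  0.2563] yaw 92.2 tilt 1.96 q1,q6 [-0.89 -0.93] F [-0.5  0.7 -0.4] grip 0.0324
pen 247 ((0.4680146872997284, -0.04207368940114975), (0.038612838834524155, 0.13392670452594757), 89.11061096191406) z near/far 0.05445131615520031 0.05431490098259892
b+ [ 0.5062 -0.1408  0.1061] [0.028 0.028 0.017]
  cap z [0.1039 0.1067 0.1098] [ 0.5062 -0.1397  0.1066]
b- [ 0.4409 -0.1424  0.1064] [0.028 0.028 0.016]
  cap z [0.1038 0.107  0.1098] [ 0.4409 -0.1411  0.1069]
tin [0.4664 0.0566 0.0904] [0.067 0.066 0.016]
```

View pics/f1.png

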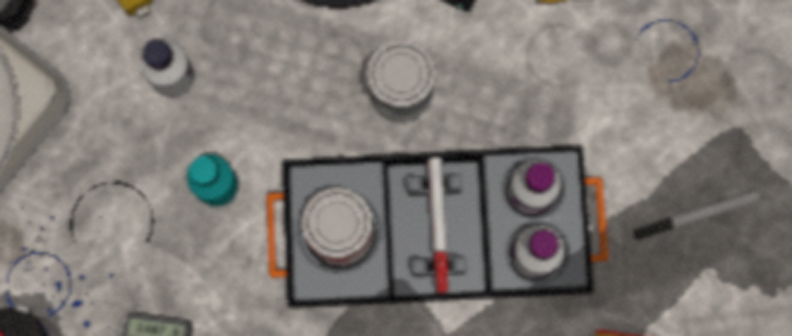

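View pics/f2.png

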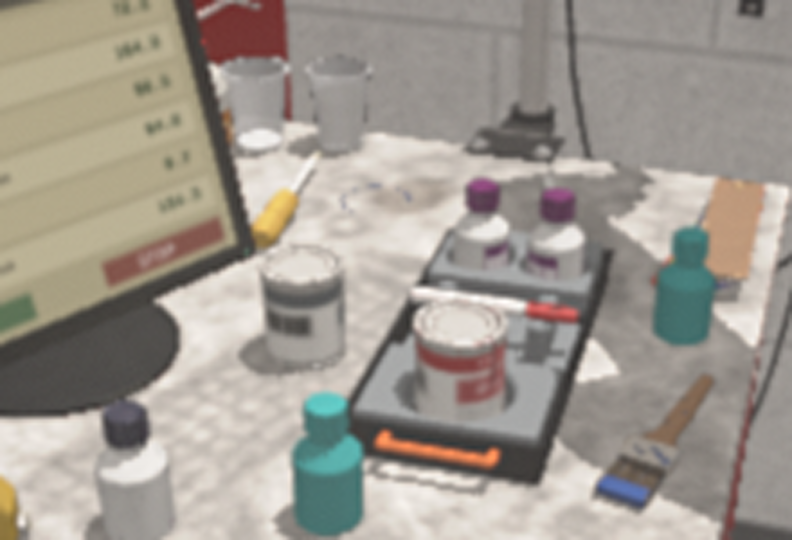

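All four items are seated: cap tops read 0.107 m, the tin lid rim about 0.09 m, and both pen ends 0.054 m. The look-alikes have not moved. Handing in.

```bash
python3 -c "
from workcell import ticket
print(ticket.job_done())"
```

```text
the job is handed in; nothing more can be done
None
```

The caddy is packed and handed in at about 34 s on the robot's clock. I placed the two purple-capped bottles first, then the red tin, then the red-capped pen. Each was lowered until it touched and then released.

Last checks, from the top and side cameras:

| Item | Measured | Expected if seated |
|---|---|---|
| Bottle cap tops | 0.107 m, both within about 2 mm of the well centres | 0.107 m |
| Tin lid | mean 0.090 m, about 1 mm from the pocket centre | 0.092 m |
| Pen top | 0.054 m at both ends | 0.055 m |
| Pen position | about 2 mm off centre along its length, under 1 mm across | centred in both notches |

- **Look-alikes:** the dark-capped bottle, grey tin, black-capped marker and turquoise bottles are where they were in the pictures.
- **Forces:** the readings I took stayed below about 11 N.
- **What went wrong:** after releasing the pen, I first retreated forward towards the monitor, then brought the arm back. The force readings showed no contact.
- **Small tilt:** the tool ended up about 2° off vertical, but the pen still lay level.

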